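# Fetch the press mould from behind the glaze beakers

## Task

Three glazed beakers stand in front of the white plaster mould on the drying rack: without shifting the mould, first stand all three upright on the empty white board at the side, then lay the mould within the pale rectangle on the dark kiln bat, centred and lengthwise, while the beakers wait on the board. Then put each beaker back upright in the middle of the tile of its own colour. Set everything down gently, tip no beaker over, and leave the purple jar alone.

Things in the scene. Friction and masses are not known exactly. Their poses are not given: they have to be found in the camera images.
- beaker_blue: straight round open beaker, lower half terracotta clay, upper half, rim and inside glazed cobalt blue; outer diameter 52 mm, wall 5 mm, height 110 mm, about 180 g; origin at the centre of its underside, z up. Starts upright near the middle of the blue tile
- beaker_green: straight round open beaker, lower half terracotta clay, upper half, rim and inside glazed green; outer diameter 52 mm, wall 5 mm, height 110 mm, about 180 g; origin at the centre of its underside, z up. Starts upright near the middle of the green tile
- beaker_yellow: straight round open beaker, lower half terracotta clay, upper half, rim and inside glazed yellow; outer diameter 52 mm, wall 5 mm, height 110 mm, about 180 g; origin at the centre of its underside, z up. Starts upright near the middle of the yellow tile
- tile_blue: flat glazed tile, cobalt blue, fixed, 66 (its x) x 84 (its y) x 6 mm thick; the blue beaker's own place. The three tiles lie in a row along their y axes, 98 mm from centre to centre, in shuffled colour order, on a 10 mm thick wooden rack board 330 mm wide; origin at the centre of the tile's underside (10 mm above the table), x pointing to the back of the rack, z up
- tile_green: flat glazed tile, green, fixed, 66 (its x) x 84 (its y) x 6 mm thick; the green beaker's own place. The three tiles lie in a row along their y axes, 98 mm from centre to centre, in shuffled colour order, on a 10 mm thick wooden rack board 330 mm wide; origin at the centre of the tile's underside (10 mm above the table), x pointing to the back of the rack, z up
- tile_yellow: flat glazed tile, yellow, fixed, 66 (its x) x 84 (its y) x 6 mm thick; the yellow beaker's own place. The three tiles lie in a row along their y axes, 98 mm from centre to centre, in shuffled colour order, on a 10 mm thick wooden rack board 330 mm wide; origin at the centre of the tile's underside (10 mm above the table), x pointing to the back of the rack, z up
- mould: white plaster press mould, a rectangular block with a terracotta-coloured long oval on top, 150 (x) x 50 (y) x 50 mm high, about 450 g; origin at the centre of its underside, x along its length. Lies on the rack board behind the beakers, roughly parallel to their row and some 10 mm from them; a 45 mm high back rail stands about 65 mm behind it
- waiting: plain white painted board, fixed, 300 (x) x 120 (y) x 15 mm thick, empty at the start, at the left or the right of the rack: the side area for the beakers; origin at the centre of its underside, x along its length, z up
- bat: dark grey kiln bat, fixed, 240 (x) x 120 (y) x 12 mm thick, with a thin pale rectangle, 170 x 70 mm, drawn around its middle, on the other side of the rack from the white board; origin at the centre of its underside, x along its length and along the long sides of the rectangle, z up
- jar: small purple glaze jar with white lid, 46 mm across, 60 mm high, a loose bystander on the rack board behind the beakers, beyond one end of the mould and at least 20 mm from it (a little clay cup stands at the other end); origin at the centre of its underside
Not all that is in view belongs to the job. There is more than one size of the mould; the job needs the middle-sized.

How it is judged:
On the way, in this order (a step that is already met when the one before it is completed fails the run):
1. all three beakers stand upright and still on the white board, the mould not yet shifted (under 15 mm) (x of beaker_blue in the frame of waiting between -0.145 and 0.145 m and y of beaker_blue in the frame of waiting between -0.055 and 0.055 m and z of beaker_blue in the frame of waiting between 0.01 and 0.02 m and angle between each of beaker_blue, beaker_green, beaker_yellow's own z axis and vertical below 0.12 rad and linear speed of each of beaker_blue, beaker_green, beaker_yellow below 0.03 m/s and angular speed of each of beaker_blue, beaker_green, beaker_yellow below 0.3 rad/s and x of beaker_green in the frame of waiting between -0.145 and 0.145 m and y of beaker_green in the frame of waiting between -0.055 and 0.055 m and z of beaker_green in the frame of waiting between 0.01 and 0.02 m and x of beaker_yellow in the frame of waiting between -0.145 and 0.145 m and y of beaker_yellow in the frame of waiting between -0.055 and 0.055 m and z of beaker_yellow in the frame of waiting between 0.01 and 0.02 m and distance of mould from where it was at the start of the episode below 0.015 m), for 0.2 s.
2. the mould lies in the rectangle on the kiln bat while all three beakers stand on the white board (horizontal distance between mould and bat below 0.014 m and angle between the x axis of mould and the x axis of bat, either way round below 0.14 rad and z of mould in the frame of bat between 0.008 and 0.017 m and angle between each of mould, beaker_blue, beaker_green, beaker_yellow's own z axis and vertical below 0.12 rad and linear speed of each of mould, beaker_blue, beaker_green, beaker_yellow below 0.03 m/s and angular speed of each of mould, beaker_blue, beaker_green, beaker_yellow below 0.3 rad/s and x of beaker_blue in the frame of waiting between -0.145 and 0.145 m and y of beaker_blue in the frame of waiting between -0.055 and 0.055 m and z of beaker_blue in the frame of waiting between 0.01 and 0.02 m and x of beaker_green in the frame of waiting between -0.145 and 0.145 m and y of beaker_green in the frame of waiting between -0.055 and 0.055 m and z of beaker_green in the frame of waiting between 0.01 and 0.02 m and x of beaker_yellow in the frame of waiting between -0.145 and 0.145 m and y of beaker_yellow in the frame of waiting between -0.055 and 0.055 m and z of beaker_yellow in the frame of waiting between 0.01 and 0.02 m), for 0.2 s.
At the end, for the whole second after the job is handed in: each beaker stands upright and at rest on the tile of its own colour, its centre within 14 mm of the tile's centre; the mould lies flat and at rest on the kiln bat, its centre within 14 mm of the bat's centre and its length within 0.14 rad of the bat's length; all released (horizontal distance between beaker_blue and tile_blue below 0.014 m and z of beaker_blue in the frame of tile_blue between 0.002 and 0.011 m and angle between each of beaker_blue, beaker_green, beaker_yellow, mould's own z axis and vertical below 0.12 rad and linear speed of each of beaker_blue, beaker_green, beaker_yellow, mould below 0.03 m/s and angular speed of each of beaker_blue, beaker_green, beaker_yellow, mould below 0.3 rad/s and horizontal distance between beaker_green and tile_green below 0.014 m and z of beaker_green in the frame of tile_green between 0.002 and 0.011 m and horizontal distance between beaker_yellow and tile_yellow below 0.014 m and z of beaker_yellow in the frame of tile_yellow between 0.002 and 0.011 m and horizontal distance between mould and bat below 0.014 m and angle between the x axis of mould and the x axis of bat, either way round below 0.14 rad and z of mould in the frame of bat between 0.008 and 0.017 m); the robot touches nothing.
It fails at once if a beaker is tipped over (more than 0.5 rad) (angle between any of beaker_blue, beaker_green, beaker_yellow's own z axis and vertical above 0.5 rad).
It fails at once if the purple jar is shifted by more than 20 mm (distance of jar from where it was at the start of the episode above 0.02 m).
It fails at once if a beaker or the mould is dropped or slammed down (over 60 N on the board, tile or bat) (contact force between any of beaker_blue, beaker_green, beaker_yellow and waiting above 60 N or contact force between beaker_blue and tile_blue above 60 N or contact force between beaker_green and tile_green above 60 N or contact force between beaker_yellow and tile_yellow above 60 N or contact force between mould and bat above 60 N).
It also fails if it takes over 141 s, if anything falls off the work surface, if the arm or the gripper's body presses on something with over 40 N, if the wrist force passes 120 N, or if a joint passes its speed limit or range.

## Robot

A 6-joint arm with a two-finger parallel gripper is mounted at the origin on the work surface. World frame = base frame: x ahead of the robot, y to its left, z up, the work surface at z = 0. Lengths are in m, angles in rad, forces in N, time in s.
With the tool pointing down it reaches from about 0.375 to 0.9 m from the base axis. Payload 3.1 kg.
Tool frame: the origin (TCP) lies midway between the tips of the shut fingers; the grasp point (between the pads) lies 19 mm behind it (manip.hold_point_z is the distance from the TCP to the grasp point, in m); x points along the fingers, y is the direction in which the jaws open and shut, and the axes are right-handed (so a half turn about x gives the same grasp; the last joint's range is limited). The gripper opens to 85 mm and grips with 20 to 120 N. Pads are 22 mm wide; open, the fingers measure 114 mm over their backs; the gripper's body (76 mm by 85 mm) begins 54 mm behind the grasp point. The pads swing forward as they close: fully open they stand 13 mm farther back than shut.
Start: joints at [-1.286, 0.527, 1.433, -0, 1.181, -0.178], TCP at [0.28, -0.559, 0.231] pointing down, gripper open.
Joint ranges: [-3.08, 3.08], [-0.75, 2.2], [0.22, 2.44], [-1.43, 4.57], [0, 2.65], [-2.85, 2.85]. Speed limits (rad/s): [2.79, 2.79, 3.14, 3.14, 3.14, 3.14].

## Interface

Orientations are given as a unit quaternion [x, y, z, w].
In Python, from station import manip, snapshot gives the robot as it stands.
- The arm moves only by the tool play_rows, never from a script. Its argument "series" is a list of rows, each a list of 4 numbers: the shift along the tool's x, y, z in m, then the turn about the tool's x in degrees. In form: [[tx, ty, tz, spin], ...]. A call has 1 to 20 rows; each row is the pose to reach, as a shift and turn from the pose measured when the call began, along the tool's axes at that moment; what a row does not reach only later rows make up. A row lasts 1/10 s, in which the tool goes at most 50 mm and 8.59 degrees, less where a joint would pass 70% of its speed; a pose out of reach is approached as far as the arm can. A call with a gripper value outside its range is refused whole. "claw" is the opening in per cent of the stroke, from 0 (shut) to 100 (fully open), set as the call begins (left out, the last holds). The fingers move at their own pace and stop on an object; "force" is the grip in N (left out, the last holds). Time passes only in rows, so rows that repeat a pose let the fingers close. It gives the time, the measured TCP pose, the force and the opening at its end, in the units of the state.
- manip.sense(): the state, without advancing time (a new reading comes with each control period).
- snapshot(name): name is "side" or "top" or "wrist"; returns a dict with "image" (384x512x3 uint8, blue, green, red), "depth" (384x512 float32, m along the optical axis (not along the pixel's ray), 0 where there is no reading), "fov_y" (degrees; the focal length in pixels is half the picture's height over the tangent of half this angle, whatever the lens; pixels are square), "cx", "cy" (the principal point, pixels), "R" (3x3) and "t" (3): a world point X has camera coordinates R X + t. Camera axes: x right, y down, z forward; pixel columns grow to the right and rows downward; lengths in m; the calibration is good to about 2 mm. A picture is of the moment at which its call begins.
- manip.sign_off(): hands the job in, once; it reports no verdict.
The state is a dict: "t": time; "q": joint angles; "qd": joint speeds; "tau": joint torques, N m; "tcp_pos": TCP position; "tool_rot": TCP orientation; "force": force on the tool from outside, world axes, zero at the start; "ft_torque": the same for the moment, N m; "finger_gap": opening from 0.0 (shut) to 1.0 (fully open).
Only numpy, scipy, OpenCV 4.12 (cv2) and the standard library are available. Lean on these libraries where they do the work, as an engineer would, in place of code of your own. Each camera call takes 0.05 s, during which the arm holds its last target.

## Working session

There is one attempt and no reset: what is moved stays moved. The work goes in short steps, Python scripts to look and compute and a tool call to move; the robot and the scene stay as the last step left them, time stands still between calls to the robot, and variables do not carry over. Pictures are saved under pics/ and viewed, and the job is handed in when it is done.

Besides the shell and the picture viewer there is one more tool, called after "Call:" as a command line: name --pt "numbers of a row" for each row, then --argument value for the rest. play_rows: Moves the arm, as the interface text tells. Its arguments: {"type":"object","properties":{"series":{"type":"array","items":{"type":"array","items":{"type":"number"}}},"claw":{"type":"number"},"force":{"type":"number"}},"required":["series"]}

```bash
mkdir -p pics; ls
python3 - <<'E'
from station import manip, snapshot
import cv2,pickle
print(manip.sense(), manip.hold_point_z)
d={}
for n in ["side","top","wrist"]:
    s=snapshot(n); d[n]=s; cv2.imwrite(f"pics/{n}0.png",s["image"]); print(n,s["fov_y"],s["cx"],s["cy"],s["R"],s["t"])
pickle.dump(d,open("s0.pkl","wb"))
E
```

```text
pics
{'t': 0.0, 'q': array([-1.28551242e+00,  5.28461579e-01,  1.43390266e+00, -4.08335336e-06,
        1.18140443e+00, -1.78507494e-01]), 'qd': array([ 0.00102533,  0.00110301, -0.00114326,  0.00105277, -0.00072101,
        0.00031093]), 'tau': array([ 7.87506106e-04, -4.42337251e+01, -1.78028387e+01, -1.66555537e-04,
        8.48450029e-03, -5.09060399e-06]), 'tcp_pos': array([ 0.27940478, -0.55826644,  0.23033633]), 'tool_rot': array([-0.68813636, -0.16327793,  0.68822113, -0.16174159]), 'force': array([-0.50686309,  0.3799108 ,  0.303308  ]), 'ft_torque': array([ 0.04658028, -0.01563189,  0.02587388]), 'finger_gap': 0.9975259305978098} 0.0187
side 51.14009106401684 258.90167664968817 193.89166098380613 [[-0.80219429 -0.59705458 -0.0031845 ]
 [-0.40660054  0.55019304 -0.72935836]
 [ 0.43721884 -0.58379229 -0.68412444]] [0.40053181 0.24421151 0.94773165]
top 44.50297592046875 254.37478490797176 186.07518173651064 [[-0.00694429 -0.99983081  0.01703343]
 [-0.9980474   0.00587251 -0.06218442]
 [ 0.06207387 -0.01743199 -0.99791932]] [-0.01400729  0.49282904  1.43909307]
wrist 62.291341524632244 253.64951011679534 192.79116612828076 [[ 0.44716903 -0.89444838 -0.00139436]
 [-0.86025579 -0.43050071  0.2731833 ]
 [-0.24494863 -0.12095961 -0.96196099]] [-0.62388886 -0.03463705  0.37836848]
```

View pics/top0.png

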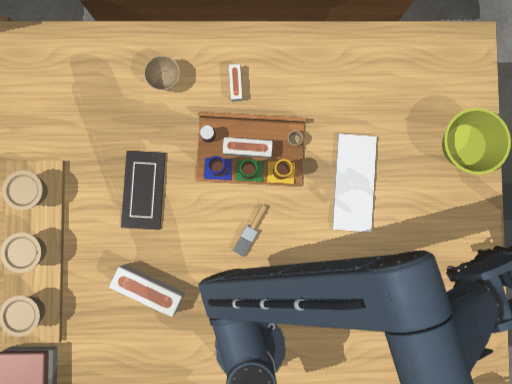

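View pics/side0.png

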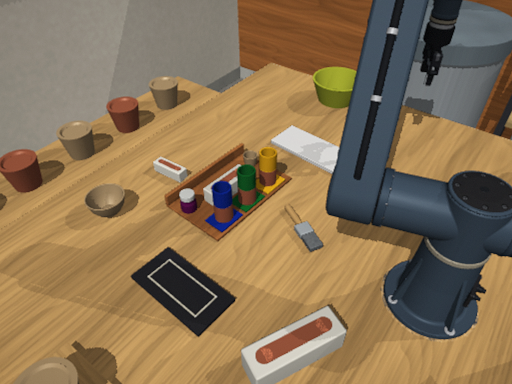

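View pics/wrist0.png

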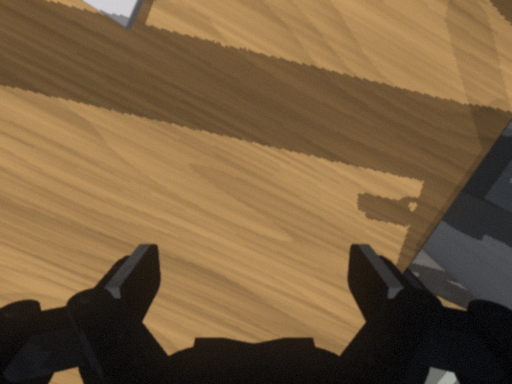

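```bash
cat > h.py <<'E'
import numpy as np,cv2,pickle
from scipy.spatial.transform import Rotation as Ro
def cloud(s):
    H,W=s["depth"].shape; f=H/2/np.tan(np.radians(s["fov_y"]/2))
    v,u=np.mgrid[:H,:W]; d=s["depth"]
    P=np.stack([(u-s["cx"])/f*d,(v-s["cy"])/f*d,d],-1)
    X=(P-s["t"])@s["R"]; X[d<=0]=np.nan
    return X
def proj(s,X):
    f=s["depth"].shape[0]/2/np.tan(np.radians(s["fov_y"]/2))
    c=s["R"]@np.asarray(X)+s["t"]; return c[0]/c[2]*f+s["cx"],c[1]/c[2]*f+s["cy"]
def ray(s,u,v,z):
    f=s["depth"].shape[0]/2/np.tan(np.radians(s["fov_y"]/2))
    d=s["R"].T@np.array([(u-s["cx"])/f,(v-s["cy"])/f,1]); o=-s["R"].T@s["t"]
    return o+d*(z-o[2])/d[2]
def hsv(s): return cv2.cvtColor(s["image"],cv2.COLOR_BGR2HSV)
def rect(pts):
    (c,wh,a)=cv2.minAreaRect((pts[:,:2]*1000).astype(np.float32))
    b=cv2.boxPoints((c,wh,a)); e=[b[1]-b[0],b[2]-b[1]]; e=max(e,key=np.linalg.norm)
    ang=np.degrees(np.arctan2(e[1],e[0])); 
    return np.round(c,1),np.round(sorted(wh),1),round((ang+90)%180-90,1)
E
python3 - <<'E'
from h import *
d=pickle.load(open("s0.pkl","rb"))
from scipy.spatial.transform import Rotation as Ro
print(Ro.from_quat([-0.68813636,-0.16327793,0.68822113,-0.16174159]).as_matrix().round(3))
for n in ["top","side"]:
    s=d[n];X=cloud(s);h=hsv(s)
    hh,ss,vv=h[...,0],h[...,1].astype(int),h[...,2]
    z=X[...,2]
    reg=(X[...,0]>.4)&(X[...,0]<1.0)&(abs(X[...,1])<.5)
    print(n)
    # table level check
    m=reg&(z<.02); print("table z",np.nanmedian(z[m]))
    for nm,m in [("bat",(ss<90)&(vv<75)&(z>.003)&(z<.03)&(X[...,1]>.15)),
      ("wait",(ss<60)&(vv>150)&(z>.003)&(z<.03)&(X[...,1]<-.1)),
      ("mould",(z>.045)&(z<.075)&(vv>120)&(ss<60)),
      ("jar",(z>.055)&(z<.085)&(X[...,1]>.06)),
      ("rail",(z>.04)&(z<.07)),
      ("blue",(z>.10)&(hh>100)&(hh<135)&(ss>120)),
      ("green",(z>.10)&(hh>45)&(hh<90)&(ss>100)),
      ("yellow",(z>.10)&(hh>15)&(hh<35)&(ss>150)),
      ("tblue",(z<.022)&(z>.005)&(hh>100)&(hh<135)&(ss>120)),
      ("tgreen",(z<.022)&(z>.005)&(hh>45)&(hh<90)&(ss>100)),
      ("tyellow",(z<.022)&(z>.005)&(hh>18)&(hh<35)&(ss>200)),]:
        m=(m&reg).astype(np.uint8)
        k,l,st,_=cv2.connectedComponentsWithStats(m)
        for i in range(1,k):
            if st[i,4]<60: continue
            p=X[l==i]; print(nm,st[i].tolist(),*rect(p),"z %.4f %.4f"%(np.median(p[:,2]),p[:,2].max()))
E
```

```text
[[-0.001  0.447 -0.894]
 [ 0.002 -0.894 -0.447]
 [-1.    -0.002 -0.   ]]
top
table z 0.0017680406668115398
bat [126, 151, 28, 20, 235] [585.1 345.3] [59.1 84.1] -68.5 z 0.0123 0.0210
bat [134, 164, 20, 30, 301] [518.7 328. ] [57.4 88. ] -3.7 z 0.0129 0.0221
bat [155, 170, 9, 37, 151] [489.8 279.7] [ 24.9 112. ] -4.5 z 0.0129 0.0191
wait [333, 133, 44, 83, 3137] [ 526.1 -331.1] [122.2 259.2] -4.5 z 0.0158 0.0265
mould [200, 126, 14, 14, 133] [651.8 125.6] [39.2 39.4] 33.7 z 0.0705 0.0747
mould [223, 138, 50, 19, 512] [609.1   4.2] [ 50.8 149.3] 85.9 z 0.0607 0.0690
jar [144, 56, 36, 35, 182] [836.3 263.6] [106.6 107.1] -87.4 z 0.0594 0.0685
jar [200, 126, 14, 14, 157] [651.  126.2] [39.4 39.8] -85.5 z 0.0709 0.0777
jar [223, 138, 6, 16, 94] [613.   69.9] [15.4 46.6] -0.2 z 0.0612 0.0689
rail [144, 56, 36, 35, 324] [836.9 263.7] [107.1 107.8] 2.9 z 0.0568 0.0685
rail [199, 112, 107, 10, 420] [704.2 -10.8] [ 13.5 326.2] 86.6 z 0.0458 0.0576
rail [200, 126, 15, 16, 77] [650.2 124.6] [39.3 41. ] -44.2 z 0.0668 0.0700
rail [288, 131, 15, 15, 63] [ 637.5 -141.8] [43.5 44.2] -0.5 z 0.0454 0.
[... 1506 characters left out ...]
0646
rail [237, 186, 19, 14, 137] [532.2  16.2] [29.  51.3] 38.4 z 0.0547 0.0698
rail [179, 195, 17, 12, 134] [646.1 135. ] [26.  43.6] 55.7 z 0.0505 0.0698
rail [213, 205, 20, 13, 147] [540.6 107.7] [27.7 51.6] 43.1 z 0.0548 0.0699
blue [212, 181, 20, 21, 305] [547.9  98.9] [48.9 50.5] -77.5 z 0.1175 0.1310
green [237, 164, 18, 20, 277] [539.9   5.8] [46.3 51.4] -52.8 z 0.1167 0.1310
yellow [259, 147, 18, 18, 277] [539.1 -95.9] [49.5 53.1] -53.6 z 0.1174 0.1309
tblue [205, 209, 38, 23, 279] [547.6  98.7] [65.  88.8] 85.8 z 0.0177 0.0220
tgreen [233, 192, 32, 20, 197] [541.3   2.2] [65.8 85.7] 84.8 z 0.0176 0.0218
tyellow [256, 175, 29, 19, 198] [534.6 -94.8] [64.3 86.5] 85.3 z 0.0177 0.0214
```

Run:
```python
from h import *
d=pickle.load(open("s0.pkl","rb"))
im=d["top"]["image"][90:250,100:400]
cv2.imwrite("pics/topcrop.png",cv2.resize(im,(800,427),interpolation=cv2.INTER_CUBIC))
```

```text
(no output)
```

View pics/topcrop.png

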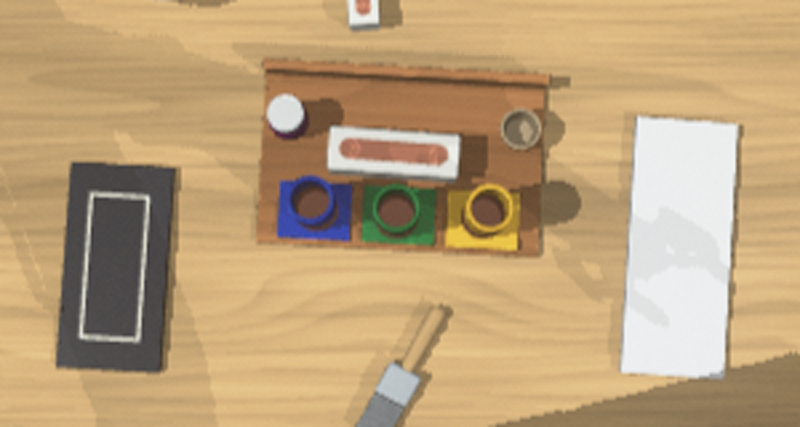

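```bash
cat >> h.py <<'E'
def rel(st,pos,yaw=None):
    R=Ro.from_quat(st["tool_rot"]).as_matrix()
    d=R.T@(np.asarray(pos)-st["tcp_pos"])
    cur=np.degrees(np.arctan2(R[1,1],R[0,1])); sp=0
    if yaw is not None: sp=-((yaw-cur+90)%180-90)
    print("t %.1f tcp %s yaw %.1f gap %.3f -> tx %.4f ty %.4f tz %.4f spin %.1f"%(st["t"],st["tcp_pos"].round(4),cur,st["finger_gap"],*d,sp))
E
python3 - <<'E'
from h import *
from station import manip
rel(manip.sense(),[.45,0,.35],-4)
d=pickle.load(open("s0.pkl","rb"))
for n in ["top","side"]:
    s=d[n];X=cloud(s);h=hsv(s);ss,vv=h[...,1].astype(int),h[...,2];z=X[...,2]
    for nm,m in [("bat",(ss<90)&(vv<80)&(z>.003)&(z<.025)&(X[...,1]>.2)&(X[...,1]<.42)&(X[...,0]>.33)&(X[...,0]<.7)),
      ("wait",(ss<60)&(vv>100)&(z>.004)&(z<.03)&(X[...,1]<-.2)&(X[...,1]>-.5)&(X[...,0]>.2))]:
        k,l,st,_=cv2.connectedComponentsWithStats(cv2.morphologyEx(m.astype(np.uint8),cv2.MORPH_CLOSE,np.ones((5,5))))
        i=1+st[1:,4].argmax(); print(n,nm,st[i],*rect(X[(l==i)&m]))
E
```

```text
t 0.1 tcp [ 0.2794 -0.5584  0.2305] yaw -63.4 gap 1.003 -> tx -0.1186 ty -0.4234 tz -0.4024 spin -59.4
top bat [ 122  151   43   78 2826] [484.9 327.3] [120.5 235.3] -3.4
top wait [ 332  133   45   99 3758] [ 504.1 -329.4] [122.2 303.4] -4.5
side bat [ 131  248  104   88 4389] [482.6 331.7] [120.7 238.8] -3.3
side wait [ 271  125   68   48 1608] [ 526.9 -327.3] [126.7 255.7] -4.7
```

Call:
play_rows --pt "-0.06 -0.05 -0.05 -8" --pt "-0.119 -0.423 -0.402 -59" --pt "-0.119 -0.423 -0.402 -59" --pt "-0.119 -0.423 -0.402 -59" --pt "-0.119 -0.423 -0.402 -59" --pt "-0.119 -0.423 -0.402 -59" --pt "-0.119 -0.423 -0.402 -59" --pt "-0.119 -0.423 -0.402 -59" --pt "-0.119 -0.423 -0.402 -59" --pt "-0.119 -0.423 -0.402 -59" --pt "-0.119 -0.423 -0.402 -59" --pt "-0.119 -0.423 -0.402 -59" --pt "-0.119 -0.423 -0.402 -59" --pt "-0.119 -0.423 -0.402 -59" --pt "-0.119 -0.423 -0.402 -59" --pt "-0.119 -0.423 -0.402 -59" --pt "-0.119 -0.423 -0.402 -59" --pt "-0.119 -0.423 -0.402 -59"

```text
t: 1.95
tcp_pos: [0.4496, -0.0016, 0.3502]
tool_rot: [0.52, 0.48, -0.519, 0.479]
force: [-0.7, 0.4, -0.2]
finger_gap: 0.995
```

Run:
```python
from h import *
from station import manip,snapshot
rel(manip.sense(),[.45,0,.35],-4)
s=snapshot("wrist"); cv2.imwrite("pics/w1.png",s["image"]); pickle.dump(s,open("w1.pkl","wb"))
print(-s["R"].T@s["t"])
```

```text
t 1.9 tcp [ 0.4496 -0.0016  0.3502] yaw -4.6 gap 0.995 -> tx 0.0002 ty 0.0002 tz -0.0016 spin -0.6
[0.45558662 0.06774889 0.49242161]
```

View pics/w1.png

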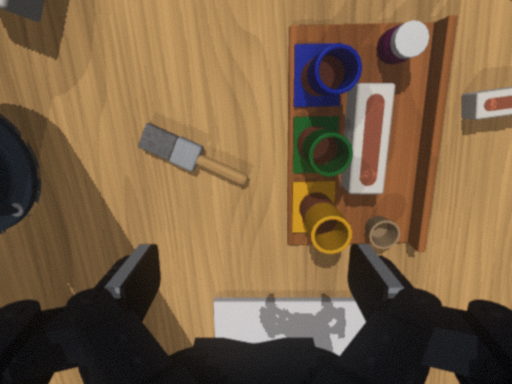

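```bash
cat >> h.py <<'E'
def measure(s,zt=(.118,.135),label=""):
    X=cloud(s);h=hsv(s);hh,ss,vv=h[...,0],h[...,1].astype(int),h[...,2];z=X[...,2]
    reg=(X[...,0]>.3)&(X[...,0]<.75)&(abs(X[...,1])<.45)
    cols={"blue":(hh>100)&(hh<135)&(ss>120),"green":(hh>45)&(hh<90)&(ss>100),"yellow":(hh>15)&(hh<35)&(ss>150)}
    for c,m in cols.items():
        p=X[m&reg&(z>zt[0])&(z<zt[1])]
        if len(p)>20:
            q=(p[:,:2]*1000).astype(np.float32); q=cv2.convexHull(q)
            cc,r=cv2.minEnclosingCircle(q); print(label,c,len(p),np.round(cc,1),"r%.1f"%r,"z %.4f"%np.percentile(p[:,2],90))
        t=X[m&reg&(z>.008)&(z<.024)&((ss>200)|(c!="yellow"))]
        if len(t)>150: print(label,"tile",c,len(t),*rect(t),"z %.4f"%np.median(t[:,2]))
    for nm,m in [("mouldtop",(z>.054)&(z<.072)&(vv>110)&(abs(X[...,1])<.11)&(X[...,0]>.57)&(X[...,0]<.68)),]:
        k,l,st,_=cv2.connectedComponentsWithStats((m&reg).astype(np.uint8))
        if k>1:
            i=1+st[1:,4].argmax(); p=X[l==i]
            if len(p)>200: print(label,nm,*rect(p),"z %.4f"%np.median(p[:,2]))
E
python3 - <<'E'
from h import *
from station import snapshot
measure(pickle.load(open("w1.pkl","rb")),label="w")
d=pickle.load(open("s0.pkl","rb"))
for n in["top","side"]: measure(d[n],label=n)
E
```

```text
w blue 760 [548.8  96. ] r25.8 z 0.1262
w tile blue 1221 [547.3  97.9] [64.8 82.8] 87.1 z 0.0155
w green 595 [539.3   3.4] r25.7 z 0.1262
w tile green 858 [5.423e+02 3.000e-01] [64.1 82.6] 87.4 z 0.0154
w yellow 586 [539.1 -97.4] r26.2 z 0.1262
w tile yellow 796 [535.9 -98.6] [65.1 87. ] 85.9 z 0.0155
w mouldtop [609.3   5.9] [ 50.  148.6] 86.0 z 0.0596
top blue 79 [548.   95.1] r25.9 z 0.1295
top tile blue 234 [548.  97.] [62.1 81.7] 86.5 z 0.0169
top green 88 [538.2   1.3] r25.6 z 0.1296
top tile green 204 [544.3  -0.9] [66.  80.9] 89.3 z 0.0164
top yellow 98 [538.1 -98.9] r25.9 z 0.1295
top mouldtop [608.4   4.2] [ 51.  149.6] 85.6 z 0.0608
side blue 146 [548.4  99.1] r25.5 z 0.1287
side tile blue 280 [547.6  98.7] [65.  88.8] 85.8 z 0.0178
side green 129 [539.8   5.9] r26.4 z 0.1285
side tile green 199 [548.4 -38.6] [ 78.8 183.5] -78.9 z 0.0176
side yellow 132 [550.2 -66.5] r57.0 z 0.1288
side tile yellow 213 [535.9 -94.6] [65.  88.7] 88.5 z 0.0177
side mouldtop [610.6  10. ] [ 51.9 147.3] 85.9 z 0.0621
```

Run:
```python
from h import *
from station import manip
s=manip.sense()
rel(s,[.5391,-.0974,.08],-4)
```

```text
t 2.0 tcp [ 0.4497 -0.0014  0.3502] yaw -4.5 gap 1.001 -> tx 0.2700 ty 0.0969 tz 0.0891 spin -0.5
```

Call:
play_rows --pt "0.02 0.03 0.03 0" --pt "0.05 0.06 0.06 0" --pt "0.08 0.097 0.089 0" --pt "0.12 0.097 0.089 0" --pt "0.15 0.097 0.089 0" --pt "0.18 0.097 0.089 0" --pt "0.205 0.097 0.089 0" --pt "0.225 0.097 0.089 0" --pt "0.245 0.097 0.089 0" --pt "0.26 0.097 0.089 0" --pt "0.27 0.097 0.089 0" --pt "0.27 0.097 0.089 0" --claw 95 --force 35

```text
t: 3.2
tcp_pos: [0.5383, -0.0974, 0.0787]
tool_rot: [-0.519, -0.481, 0.52, -0.478]
force: [0.1, -0.4, 0.3]
finger_gap: 0.955
```

Call:
play_rows --pt "0 0 0 0" --pt "0 0 0 0" --pt "0 0 0 0" --pt "0 0 0 0" --pt "0 0 0 0" --pt "0 0 0 0" --claw 0

```text
t: 3.8
tcp_pos: [0.539, -0.0977, 0.0797]
tool_rot: [0.52, 0.481, -0.52, 0.479]
force: [-0.9, -0.3, 7.1]
finger_gap: 0.608
```

Run:
```python
from h import *
from station import manip,snapshot
s=manip.sense(); print(s["force"])
rel(s,[.604,-.336,.079],-4.5)
for n in ["side","top"]:
    p=snapshot(n); measure(p,label=n); cv2.imwrite(f"pics/{n}1.png",p["image"])
```

```text
[-0.9084123  -0.25897552  7.12793448]
t 3.8 tcp [ 0.539  -0.0977  0.0797] yaw -4.6 gap 0.608 -> tx 0.0002 ty 0.0838 tz 0.2323 spin -0.1
side blue 155 [555.3   8.3] r116.0 z 0.1290
side tile blue 279 [486.8 240.8] [ 92.1 381.8] -66.4 z 0.0177
side green 131 [540.6   4.5] r26.7 z 0.1289
side tile green 197 [548.8 -40.2] [ 77.8 183.2] -78.3 z 0.0176
side yellow 92 [548.2 -61.6] r54.5 z 0.1294
side tile yellow 208 [535.7 -95.3] [65.2 85.7] 87.3 z 0.0178
side mouldtop [610.3   8.8] [ 50.8 148.7] 86.4 z 0.0623
top blue 90 [548.1  94.2] r25.8 z 0.1303
top tile blue 210 [547.6  96.8] [63.8 82.2] 86.2 z 0.0166
top green 94 [538.9   1.3] r26.0 z 0.1299
top tile green 188 [544.7  -0.8] [66.7 80.5] 89.2 z 0.0166
top mouldtop [608.9   9.3] [ 51.4 139.6] 85.3 z 0.0608
```

View pics/side1.png

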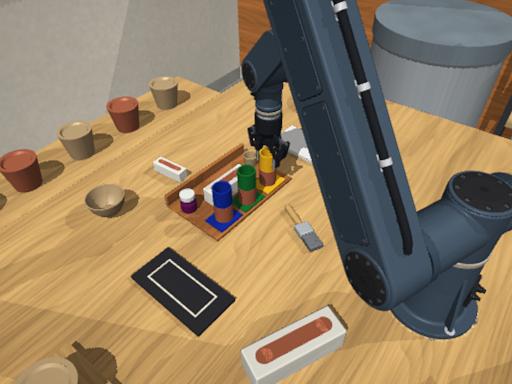

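Call:
play_rows --pt "-0.01 0 0 0" --pt "-0.03 0 0 0" --pt "-0.06 0 0 0" --pt "-0.08 0.01 0.02 0" --pt "-0.08 0.02 0.05 0" --pt "-0.08 0.03 0.085 0" --pt "-0.08 0.042 0.12 0" --pt "-0.08 0.054 0.155 0" --pt "-0.08 0.066 0.19 0" --pt "-0.08 0.077 0.215 0" --pt "-0.08 0.082 0.228 0" --pt "-0.075 0.084 0.232 0" --pt "-0.06 0.084 0.232 0" --pt "-0.04 0.084 0.232 0" --pt "-0.025 0.084 0.232 0" --pt "-0.015 0.084 0.232 0" --pt "-0.01 0.084 0.232 0" --pt "-0.007 0.084 0.232 0" --pt "-0.004 0.084 0.232 0" --pt "-0.004 0.084 0.232 0"

```text
t: 5.9
tcp_pos: [0.6044, -0.3358, 0.0834]
tool_rot: [0.52, 0.48, -0.519, 0.479]
force: [0.5, -0.0, -2.0]
finger_gap: 0.603
```

Run:
```python
from h import *
from station import manip,snapshot
s=manip.sense(); print(s["force"])
rel(s,[.604,-.336,.079],-4.5)
p=snapshot("wrist"); cv2.imwrite("pics/w2.png",p["image"])
for n in ["side","top"]:
    p=snapshot(n); cv2.imwrite(f"pics/{n}2.png",p["image"])
```

```text
[ 0.50310086 -0.02780854 -1.99760279]
t 5.9 tcp [ 0.6044 -0.3358  0.0834] yaw -4.6 gap 0.603 -> tx 0.0044 ty -0.0003 tz 0.0003 spin -0.1
```

View pics/w2.png

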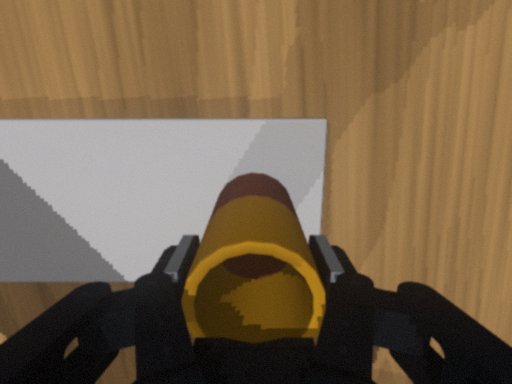

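View pics/side2.png

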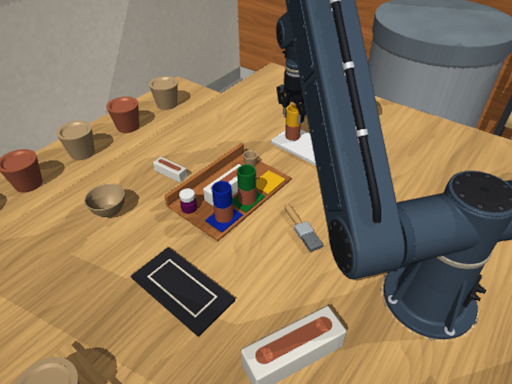

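Call:
play_rows --pt "0.001 0 0 0" --pt "0.002 0 0 0" --pt "0.003 0 0 0" --pt "0.004 0 0 0" --pt "0.005 0 0 0" --pt "0.005 0 0 0"

```text
t: 6.65
tcp_pos: [0.6045, -0.336, 0.0788]
tool_rot: [0.52, 0.48, -0.519, 0.479]
force: [0.5, 0.3, -1.6]
finger_gap: 0.609
```

Call:
play_rows --pt "0 0 0 0" --pt "0 0 0 0" --pt "0 0 0 0" --pt "-0.001 0 0 0" --claw 85

```text
t: 7.05
tcp_pos: [0.6045, -0.3361, 0.0799]
tool_rot: [0.52, 0.48, -0.519, 0.479]
force: [-0.1, -0.0, 0.5]
finger_gap: 0.853
```

Call:
play_rows --pt "-0.01 0 0 0" --pt "-0.03 0 0 0" --pt "-0.06 0 0 0" --pt "-0.09 0 0 0" --pt "-0.13 0 0 0" --pt "-0.13 0 0 0" --claw 95

```text
t: 7.65
tcp_pos: [0.6081, -0.3387, 0.218]
tool_rot: [0.52, 0.475, -0.519, 0.484]
force: [1.2, 0.1, 0.4]
finger_gap: 0.954
```

Run:
```python
from h import *
from station import manip,snapshot
s=manip.sense(); print(s["force"])
rel(s,[.5393,.0034,.08],-4)
p=snapshot("wrist"); cv2.imwrite("pics/w3.png",p["image"]);measure(p,label="w")
p=snapshot("top");measure(p,label="top");cv2.imwrite("pics/t3.png",p["image"])
```

```text
[1.20708971 0.07397986 0.39732667]
t 7.7 tcp [ 0.6081 -0.3387  0.218 ] yaw -4.6 gap 0.954 -> tx 0.1345 ty -0.0973 tz -0.3365 spin -0.6
w yellow 1283 [ 604.9 -335.9] r25.9 z 0.1251
top blue 83 [547.8  94.5] r25.7 z 0.1307
top tile blue 231 [548.2  97.1] [62.4 81.4] 86.7 z 0.0164
top green 86 [538.6   1.6] r25.6 z 0.1297
top tile green 197 [544.1  -1.9] [67.3 82. ] 86.6 z 0.0171
top mouldtop [608.6   4.1] [ 50.4 149.7] 85.5 z 0.0607
```

View pics/w3.png

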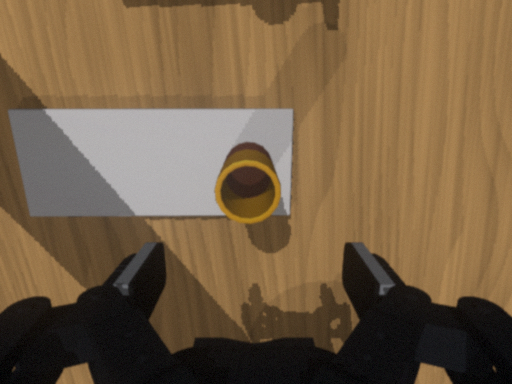

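Run:
```python
from h import *
from station import manip,snapshot
p=snapshot("wrist"); X=cloud(p);h=hsv(p);z=X[...,2]
m=(h[...,1]<60)&(z>.008)&(z<.022)&(X[...,1]<-.24)
print(rect(X[m]), np.median(z[m]))
rel(manip.sense(),[.5393,.0034,.08],-4.5)
```

```text
(array([ 503.1, -327.8]), array([119.9, 300.2]), np.float32(-4.5)) 0.014389128189059883
t 7.8 tcp [ 0.6044 -0.336   0.2105] yaw -4.6 gap 0.949 -> tx 0.1308 ty -0.0919 tz -0.3330 spin -0.1
```

Call:
play_rows --pt "0 -0.01 -0.03 0" --pt "0 -0.02 -0.07 0" --pt "0 -0.033 -0.118 0" --pt "0 -0.046 -0.166 0" --pt "0 -0.06 -0.214 0" --pt "0 -0.072 -0.26 0" --pt "0 -0.083 -0.3 0" --pt "0 -0.09 -0.325 0" --pt "0.01 -0.092 -0.333 0" --pt "0.03 -0.092 -0.333 0" --pt "0.06 -0.092 -0.333 0" --pt "0.085 -0.092 -0.333 0" --pt "0.105 -0.092 -0.333 0" --pt "0.12 -0.092 -0.333 0" --pt "0.13 -0.092 -0.333 0" --pt "0.131 -0.092 -0.333 0"

```text
t: 9.4
tcp_pos: [0.5379, 0.0029, 0.0776]
tool_rot: [-0.519, -0.481, 0.521, -0.478]
force: [0.0, -0.7, -0.3]
finger_gap: 0.946
```

Call:
play_rows --pt "0 0 0 0" --pt "0 0 0 0" --pt "0 0 0 0" --pt "0 0 0 0" --pt "0 0 0 0" --pt "0 0 0 0" --claw 0

```text
t: 10.0
tcp_pos: [0.5383, 0.0028, 0.0782]
tool_rot: [-0.519, -0.481, 0.52, -0.478]
force: [0.8, -1.3, 0.9]
finger_gap: 0.59
```

Run:
```python
from h import *
from station import manip,snapshot
s=manip.sense(); print(s["force"])
rel(s,[.5035,-.328,.079],-4.5)
```

```text
[ 0.77595345 -1.33088748  0.87309681]
t 10.0 tcp [0.5383 0.0028 0.0782] yaw -4.6 gap 0.590 -> tx -0.0011 ty -0.0081 tz 0.3326 spin -0.1
```

Call:
play_rows --pt "-0.01 0 0 0" --pt "-0.03 0 0 0" --pt "-0.06 0 0.01 0" --pt "-0.08 0 0.035 0" --pt "-0.08 -0.001 0.075 0" --pt "-0.08 -0.002 0.12 0" --pt "-0.08 -0.004 0.165 0" --pt "-0.08 -0.005 0.21 0" --pt "-0.08 -0.007 0.255 0" --pt "-0.08 -0.008 0.29 0" --pt "-0.08 -0.008 0.315 0" --pt "-0.08 -0.008 0.328 0" --pt "-0.075 -0.008 0.333 0" --pt "-0.06 -0.008 0.333 0" --pt "-0.04 -0.008 0.333 0" --pt "-0.025 -0.008 0.333 0" --pt "-0.015 -0.008 0.333 0" --pt "-0.008 -0.008 0.333 0" --pt "-0.004 -0.008 0.333 0" --pt "-0.004 -0.008 0.333 0"

```text
t: 12.0
tcp_pos: [0.5037, -0.328, 0.0817]
tool_rot: [-0.519, -0.481, 0.52, -0.478]
force: [0.2, 0.2, -2.7]
finger_gap: 0.593
```

Call:
play_rows --pt "0.001 0 0 0" --pt "0.002 0 0 0" --pt "0.003 0 0 0" --pt "0.004 0 0 0" --pt "0.005 0 0 0" --pt "0.005 0 0 0"

```text
t: 12.6
tcp_pos: [0.5038, -0.3282, 0.0772]
tool_rot: [-0.519, -0.481, 0.52, -0.478]
force: [0.1, 0.5, 1.7]
finger_gap: 0.59
```

Run:
```python
from h import *
from station import manip,snapshot
s=manip.sense(); print(s["force"])
rel(s,[.5035,-.328,.079],-4.5)
p=snapshot("wrist");cv2.imwrite("pics/w4.png",p["image"])
```

```text
[0.08265891 0.54412537 1.71795956]
t 12.6 tcp [ 0.5038 -0.3282  0.0772] yaw -4.6 gap 0.590 -> tx -0.0018 ty -0.0003 tz -0.0002 spin -0.1
```

View pics/w4.png

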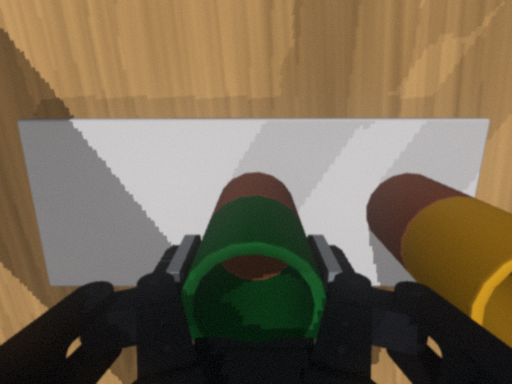

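Green stands in contact (up-force about 4 N), yellow clear to its right. Release.

Call:
play_rows --pt "0 0 0 0" --pt "0 0 0 0" --pt "0 0 0 0" --pt "-0.001 0 0 0" --claw 82

```text
t: 13.05
tcp_pos: [0.5037, -0.3282, 0.078]
tool_rot: [-0.519, -0.481, 0.52, -0.478]
force: [0.4, 1.3, -0.1]
finger_gap: 0.818
```

Call:
play_rows --pt "-0.01 0 0 0" --pt "-0.03 0 0 0" --pt "-0.06 0 0 0" --pt "-0.09 0 0 0" --pt "-0.12 0 0 0" --pt "-0.13 0 0 0" --pt "-0.13 0 0 0"

```text
t: 13.75
tcp_pos: [0.505, -0.329, 0.2101]
tool_rot: [-0.519, -0.479, 0.52, -0.48]
force: [-0.8, -0.0, -0.7]
finger_gap: 0.825
```

Run:
```python
from h import *
from station import manip,snapshot
p=snapshot("wrist");measure(p,label="w");measure(snapshot("top"),label="top")
s=manip.sense()
rel(s,[.549,.0965,.08],-4.5)
```

```text
w green 1118 [ 505.  -327.6] r25.8 z 0.1251
w yellow 1608 [ 604.7 -335.8] r26.1 z 0.1251
top blue 82 [547.9  94.8] r25.7 z 0.1299
top tile blue 237 [548.2  96.9] [62.8 82.3] 86.3 z 0.0171
top green 24 [ 511.7 -319.4] r22.3 z 0.1292
top tile green 455 [542.6  -1.9] [64.3 82.7] 87.0 z 0.0167
top yellow 88 [ 603.3 -336.5] r25.7 z 0.1285
top mouldtop [608.5   4.3] [ 50.6 149.4] 85.6 z 0.0608
t 13.8 tcp [ 0.5035 -0.3278  0.2072] yaw -4.6 gap 0.819 -> tx 0.1280 ty 0.0121 tz -0.4263 spin -0.1
```

Call:
play_rows --pt "0 0.001 -0.03 0" --pt "0 0.002 -0.075 0" --pt "0 0.004 -0.123 0" --pt "0 0.005 -0.171 0" --pt "0 0.006 -0.219 0" --pt "0 0.008 -0.267 0" --pt "0 0.009 -0.315 0" --pt "0 0.01 -0.36 0" --pt "0 0.011 -0.395 0" --pt "0 0.012 -0.418 0" --pt "0.01 0.012 -0.426 0" --pt "0.03 0.012 -0.426 0" --pt "0.06 0.012 -0.426 0" --pt "0.085 0.012 -0.426 0" --pt "0.105 0.012 -0.426 0" --pt "0.118 0.012 -0.426 0" --pt "0.126 0.012 -0.426 0" --pt "0.128 0.012 -0.426 0" --claw 95

```text
t: 15.65
tcp_pos: [0.5482, 0.0958, 0.0787]
tool_rot: [-0.518, -0.482, 0.521, -0.477]
force: [0.0, -0.0, -0.0]
finger_gap: 0.951
```

Call:
play_rows --pt "0 0 0 0" --pt "0 0 0 0" --pt "0 0 0 0" --pt "0 0 0 0" --pt "0 0 0 0" --pt "0 0 0 0" --claw 0

```text
t: 16.25
tcp_pos: [0.5489, 0.0957, 0.0796]
tool_rot: [-0.519, -0.481, 0.521, -0.478]
force: [-0.9, -0.2, 6.1]
finger_gap: 0.6
```

Run:
```python
from h import *
from station import manip,snapshot
s=manip.sense(); print(s["force"])
rel(s,[.404,-.320,.079],-4.5)
```

```text
[-0.86709297 -0.20386158  6.08642597]
t 16.2 tcp [0.5489 0.0957 0.0796] yaw -4.6 gap 0.600 -> tx 0.0004 ty -0.1111 tz 0.4260 spin -0.1
```

Call:
play_rows --pt "-0.01 0 0 0" --pt "-0.03 0 0 0" --pt "-0.06 -0.002 0.01 0" --pt "-0.08 -0.009 0.035 0" --pt "-0.08 -0.02 0.075 0" --pt "-0.08 -0.031 0.12 0" --pt "-0.08 -0.043 0.165 0" --pt "-0.08 -0.055 0.21 0" --pt "-0.08 -0.067 0.255 0" --pt "-0.08 -0.078 0.3 0" --pt "-0.08 -0.09 0.345 0" --pt "-0.08 -0.1 0.385 0" --pt "-0.08 -0.108 0.412 0" --pt "-0.075 -0.111 0.424 0" --pt "-0.06 -0.111 0.426 0" --pt "-0.04 -0.111 0.426 0" --pt "-0.02 -0.111 0.426 0" --pt "-0.01 -0.111 0.426 0" --pt "-0.005 -0.111 0.426 0" --pt "-0.004 -0.111 0.426 0"

```text
t: 18.25
tcp_pos: [0.4042, -0.3194, 0.0831]
tool_rot: [-0.519, -0.482, 0.52, -0.477]
force: [0.2, 0.5, -2.3]
finger_gap: 0.596
```

Call:
play_rows --pt "0.001 0 0 0" --pt "0.002 0 0 0" --pt "0.003 0 0 0" --pt "0.004 0 0 0" --pt "0.005 0 0 0" --pt "0.005 0 0 0"

```text
t: 18.85
tcp_pos: [0.4042, -0.3195, 0.0786]
tool_rot: [-0.519, -0.482, 0.52, -0.478]
force: [-1.1, 0.2, 2.8]
finger_gap: 0.598
```

Run:
```python
from h import *
from station import manip,snapshot
s=manip.sense(); print(s["force"])
rel(s,[.404,-.320,.079],-4.5)
p=snapshot("wrist");cv2.imwrite("pics/w5.png",p["image"])
```

```text
[-1.08784221  0.16759678  2.76829722]
t 18.9 tcp [ 0.4042 -0.3195  0.0786] yaw -4.6 gap 0.598 -> tx -0.0004 ty -0.0002 tz 0.0005 spin -0.1
```

View pics/w5.png

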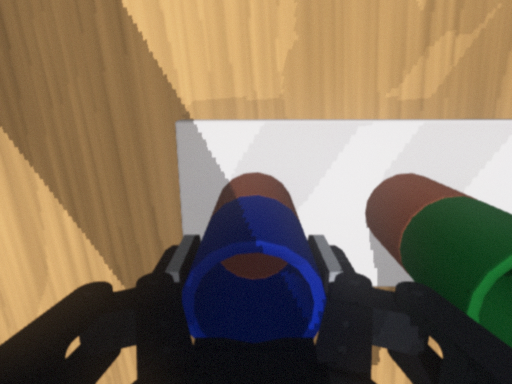

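Blue is down on the near end of the board. Release, rise and check.

Call:
play_rows --pt "0 0 0 0" --pt "0 0 0 0" --pt "0 0 0 0" --pt "-0.001 0 0 0" --claw 82

```text
t: 19.3
tcp_pos: [0.4041, -0.3195, 0.0795]
tool_rot: [-0.519, -0.482, 0.52, -0.477]
force: [0.6, 0.6, 0.0]
finger_gap: 0.822
```

Call:
play_rows --pt "-0.01 0 0 0" --pt "-0.03 0 0 0" --pt "-0.06 0 0 0" --pt "-0.09 0 0 0" --pt "-0.13 0 0 0" --pt "-0.17 0 0 0" --pt "-0.19 0 0 0" --pt "-0.2 0 0 0" --pt "-0.2 0 0 0"

```text
t: 20.2
tcp_pos: [0.4057, -0.3204, 0.2809]
tool_rot: [-0.519, -0.481, 0.52, -0.479]
force: [-0.1, 0.0, -0.6]
finger_gap: 0.823
```

Run:
```python
from h import *
from station import manip,snapshot
p=snapshot("wrist");measure(p,label="w");measure(snapshot("top"),label="top")
s=manip.sense()
rel(s,[.5,.0,.35],-4.0)
```

```text
w blue 754 [ 404.6 -318.7] r25.6 z 0.1251
w green 678 [ 503.9 -327.4] r25.6 z 0.1252
w yellow 1096 [ 604.7 -335.5] r26.3 z 0.1251
top blue 67 [ 403.9 -319.6] r25.5 z 0.1291
top tile blue 533 [548.6  96.6] [63.3 82.7] 86.3 z 0.0167
top green 57 [ 503.8 -327.6] r25.0 z 0.1298
top tile green 537 [542.2  -1.3] [63.5 83. ] 86.6 z 0.0167
top yellow 84 [ 602.4 -336. ] r25.2 z 0.1284
top mouldtop [608.7   4.3] [ 50.8 149.9] 85.3 z 0.0609
t 20.3 tcp [ 0.4047 -0.3194  0.2785] yaw -4.6 gap 0.821 -> tx -0.0707 ty 0.0689 tz -0.3262 spin -0.6
```

Call:
play_rows --pt "-0.01 0.006 -0.03 -0.5" --pt "-0.02 0.016 -0.075 -0.5" --pt "-0.03 0.026 -0.12 -0.5" --pt "-0.04 0.036 -0.165 -0.5" --pt "-0.05 0.045 -0.21 -0.5" --pt "-0.06 0.055 -0.255 -0.5" --pt "-0.07 0.064 -0.295 -0.5" --pt "-0.07 0.069 -0.32 -0.5" --pt "-0.07 0.069 -0.326 -0.5" --pt "-0.07 0.069 -0.326 -0.5" --pt "-0.07 0.069 -0.326 -0.5" --claw 100

```text
t: 21.4
tcp_pos: [0.4993, -0.001, 0.3481]
tool_rot: [-0.516, -0.485, 0.519, -0.478]
force: [-0.6, 0.2, 1.5]
finger_gap: 1.001
```

Run:
```python
from h import *
from station import manip,snapshot
p=snapshot("wrist");measure(p,label="w");cv2.imwrite("pics/w6.png",p["image"]);pickle.dump(p,open("w6.pkl","wb"))
s=manip.sense()
rel(s,[.6093,.0059,.026],-4.0)
```

```text
w tile blue 2846 [548.   97.5] [64.8 83.8] 87.0 z 0.0154
w tile green 2369 [5.425e+02 3.000e-01] [63.8 81.3] 86.3 z 0.0155
w tile yellow 2060 [537.1 -97.5] [65.7 84.2] 86.4 z 0.0154
w mouldtop [609.7   5.1] [ 50.1 149.5] 85.6 z 0.0596
t 21.4 tcp [ 0.4995 -0.0014  0.3484] yaw -4.2 gap 0.998 -> tx 0.3214 ty 0.1120 tz -0.0140 spin -0.2
```

View pics/w6.png

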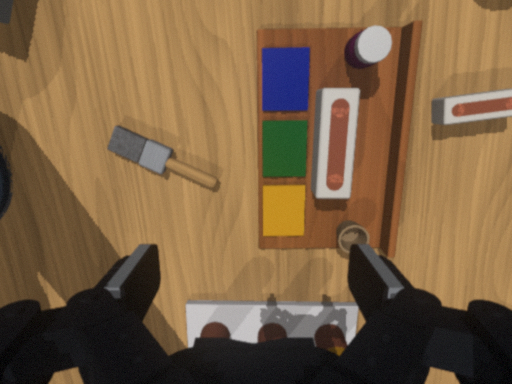

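Call:
play_rows --pt "0.02 0.02 -0.004 0" --pt "0.05 0.05 -0.008 0" --pt "0.08 0.08 -0.012 0" --pt "0.11 0.105 -0.0135 0" --pt "0.15 0.112 -0.0135 0" --pt "0.19 0.112 -0.0135 0" --pt "0.22 0.112 -0.0135 0" --pt "0.25 0.112 -0.0135 0" --pt "0.275 0.112 -0.0135 0" --pt "0.295 0.112 -0.0135 0" --pt "0.31 0.112 -0.0135 0" --pt "0.318 0.112 -0.0135 0" --pt "0.321 0.112 -0.0135 0" --pt "0.321 0.112 -0.0135 0" --claw 100

```text
t: 22.85
tcp_pos: [0.6095, 0.0051, 0.0265]
tool_rot: [-0.517, -0.485, 0.519, -0.478]
force: [0.5, -0.2, 1.0]
finger_gap: 1.001
```

Run:
```python
from h import *
from station import manip,snapshot
s=manip.sense();rel(s,[.6096,.0054,.026],-4.2)
p=snapshot("wrist");cv2.imwrite("pics/w7.png",p["image"])
```

```text
t 22.9 tcp [0.6095 0.0051 0.0265] yaw -4.2 gap 1.001 -> tx 0.0005 ty 0.0001 tz -0.0003 spin 0.0
```

View pics/w7.png

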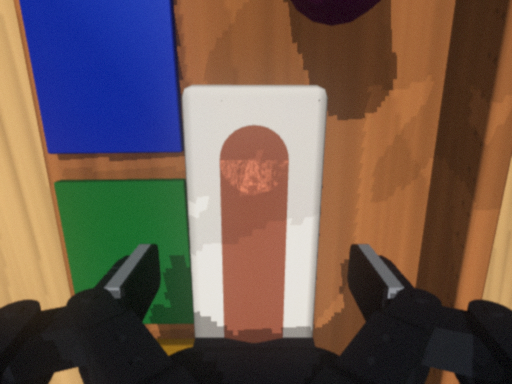

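Call:
play_rows --pt "0 0 0 0" --pt "0 0 0 0" --pt "0 0 0 0" --pt "0 0 0 0" --pt "0 0 0 0" --pt "0 0 0 0" --pt "0 0 0 0" --claw 0 --force 60

```text
t: 23.6
tcp_pos: [0.6103, 0.0052, 0.0281]
tool_rot: [-0.517, -0.484, 0.519, -0.479]
force: [-1.2, 0.4, 5.7]
finger_gap: 0.577
```

Call:
play_rows --pt "-0.005 0 0 0" --pt "-0.015 0 0 0" --pt "-0.03 0 0 0" --pt "-0.05 0 0 0" --pt "-0.08 0 0 0" --pt "-0.12 0 0 0" --pt "-0.15 0 0 0" --pt "-0.16 0 0 0"

```text
t: 24.4
tcp_pos: [0.6134, 0.0043, 0.1926]
tool_rot: [0.519, 0.482, -0.517, 0.481]
force: [0.4, -0.8, -4.7]
finger_gap: 0.577
```

Run:
```python
from h import *
from station import manip,snapshot
s=manip.sense();print(s["force"]);
rel(s,[.4855,.3285,.2],-93.4)
rel(s,[.45,.25,.3],86.6)
p=snapshot("wrist");cv2.imwrite("pics/w8.png",p["image"])
p=snapshot("side");cv2.imwrite("pics/s8.png",p["image"])
```

```text
[ 0.39321927 -0.78413209 -4.65964666]
t 24.4 tcp [0.6134 0.0043 0.1926] yaw -4.1 gap 0.577 -> tx -0.0067 ty -0.1510 tz -0.3142 spin 89.3
t 24.4 tcp [0.6134 0.0043 0.1926] yaw -4.1 gap 0.577 -> tx -0.1069 ty -0.1806 tz -0.2336 spin 89.3
```

View pics/w8.png

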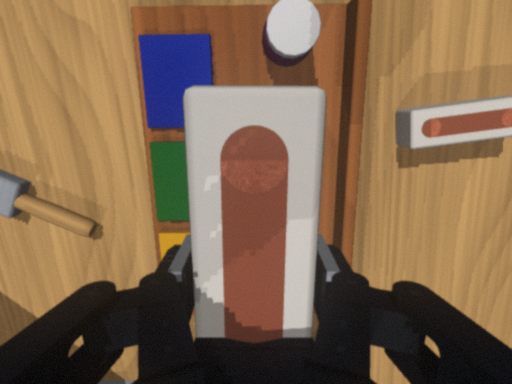

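View pics/s8.png

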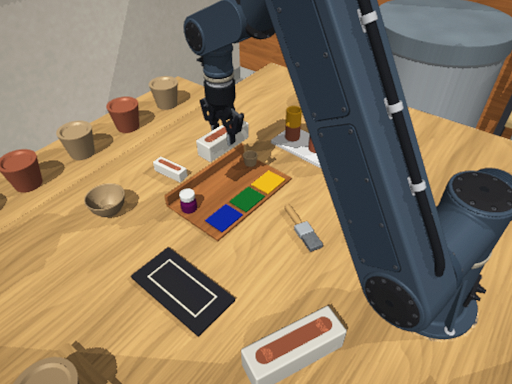

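Run:
```python
from h import *
from station import manip,snapshot
s=manip.sense()
rel(s,[.615,.33,.3],86.6)
```

```text
t 24.5 tcp [0.6121 0.0044 0.1901] yaw -4.2 gap 0.574 -> tx -0.1089 ty -0.0210 tz -0.3253 spin 89.2
```

Call:
play_rows --pt "-0.02 0 -0.01 -4" --pt "-0.04 -0.002 -0.03 -10" --pt "-0.06 -0.004 -0.06 -16" --pt "-0.08 -0.006 -0.09 -23" --pt "-0.1 -0.008 -0.12 -30" --pt "-0.109 -0.01 -0.15 -37" --pt "-0.109 -0.012 -0.18 -44" --pt "-0.109 -0.014 -0.21 -51" --pt "-0.109 -0.016 -0.24 -58" --pt "-0.109 -0.018 -0.265 -65" --pt "-0.109 -0.019 -0.285 -72" --pt "-0.109 -0.02 -0.305 -79" --pt "-0.109 -0.021 -0.318 -85" --pt "-0.109 -0.021 -0.325 -89" --pt "-0.109 -0.021 -0.325 -90.8" --pt "-0.109 -0.021 -0.325 -90.8" --pt "-0.109 -0.021 -0.325 -90.8"

```text
t: 26.2
tcp_pos: [0.614, 0.3293, 0.2975]
tool_rot: [0.022, 0.709, -0.02, 0.704]
force: [0.4, 0.6, -5.1]
finger_gap: 0.576
```

Run:
```python
from h import *
from station import manip,snapshot
s=manip.sense();print(s["q"].round(2))
p=snapshot("wrist");cv2.imwrite("pics/w9.png",p["image"]);pickle.dump(p,open("w9.pkl","wb"))
X=cloud(p);h=hsv(p);z=X[...,2]
m=(h[...,2]<85)&(z>.006)&(z<.02)&(X[...,1]>.2)&(X[...,1]<.42)&(X[...,0]>.33)&(X[...,0]<.68)
k,l,st,_=cv2.connectedComponentsWithStats(cv2.morphologyEx(m.astype(np.uint8),cv2.MORPH_CLOSE,np.ones((5,5))))
i=1+st[1:,4].argmax(); print(st[i],*rect(X[(l==i)&m]),np.median(z[(l==i)&m]))
m=(h[...,2]>110)&(h[...,1]<70)&(z>.006)&(z<.02)&(X[...,1]>.25)&(X[...,1]<.40)&(X[...,0]>.37)&(X[...,0]<.6)
k,l,st,_=cv2.connectedComponentsWithStats(cv2.morphologyEx(m.astype(np.uint8),cv2.MORPH_CLOSE,np.ones((3,3))))
i=1+st[1:,4].argmax(); print(st[i],*rect(X[(l==i)&m]))
# mould in hand
m=(z>.2)&(h[...,2]>110)&(h[...,1]<60)
k,l,st,_=cv2.connectedComponentsWithStats(m.astype(np.uint8))
i=1+st[1:,4].argmax(); q=X[(l==i)]; print(st[i],*rect(q),np.median(q[:,2]))
rel(s,[.4855,.3285,.03],86.6)
```

```text
[ 0.33  0.58  1.15  0.    1.42 -1.18]
[ 198    0   99   86 7465] [472.8 330.2] [ 97.3 119.9] 86.3 0.011382600551982477
[218   0   6  85 353] [470.5 297.5] [ 5.2 95.7] -3.7
[  183    85   144   221 16501] [582.1 334.1] [54.4 85. ] -3.6 0.32891914798173605
t 26.2 tcp [0.614  0.3293 0.2975] yaw 86.6 gap 0.576 -> tx 0.2685 ty -0.0087 tz -0.1263 spin -0.0
```

View pics/w9.png

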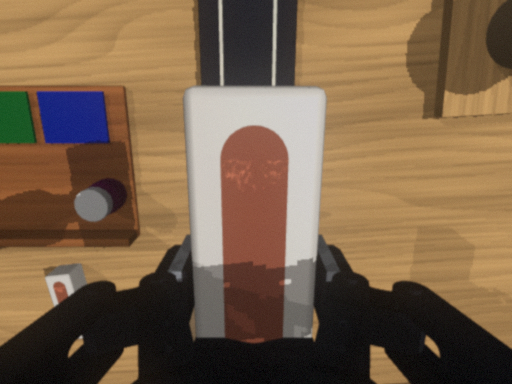

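Call:
play_rows --pt "-0.02 0 -0.01 0" --pt "-0.05 0 -0.025 0" --pt "-0.08 0 -0.04 0" --pt "-0.1 0 -0.044 0" --pt "-0.1 0 -0.044 0" --pt "-0.1 0 -0.044 0"

```text
t: 26.85
tcp_pos: [0.5709, 0.3313, 0.3979]
tool_rot: [0.022, 0.709, -0.021, 0.705]
force: [-0.1, -0.3, -5.2]
finger_gap: 0.575
```

Run:
```python
from h import *
from station import manip,snapshot
s=manip.sense()
p=snapshot("wrist");cv2.imwrite("pics/w10.png",p["image"]);pickle.dump(p,open("w10.pkl","wb"))
X=cloud(p);h=hsv(p);z=X[...,2]
m=(h[...,2]<85)&(z>.006)&(z<.02)&(X[...,1]>.2)&(X[...,1]<.42)&(X[...,0]>.33)&(X[...,0]<.68)
k,l,st,_=cv2.connectedComponentsWithStats(cv2.morphologyEx(m.astype(np.uint8),cv2.MORPH_CLOSE,np.ones((5,5))))
i=1+st[1:,4].argmax(); q=X[(l==i)&m]; print(st[i],*rect(q),np.median(q[:,2]), np.percentile(q[:,0],[0,.5,100]))
m=(h[...,2]>110)&(h[...,1]<70)&(z>.006)&(z<.02)&(X[...,1]>.25)&(X[...,1]<.40)&(X[...,0]>.37)&(X[...,0]<.6)
q=X[m]; print(*rect(q))
rel(s,[.4855,.3285,.03],86.6)
```

```text
[ 209    9   80   77 5463] [419.1 333.2] [108.  119.3] 86.6 0.01133617908651485 [0.36204966 0.36426264 0.4764081 ]
[435.5 332.9] [71.3 73.6] -4.7
t 26.9 tcp [0.5709 0.3313 0.3979] yaw 86.6 gap 0.575 -> tx 0.3684 ty -0.0085 tz -0.0828 spin -0.0
```

View pics/w10.png

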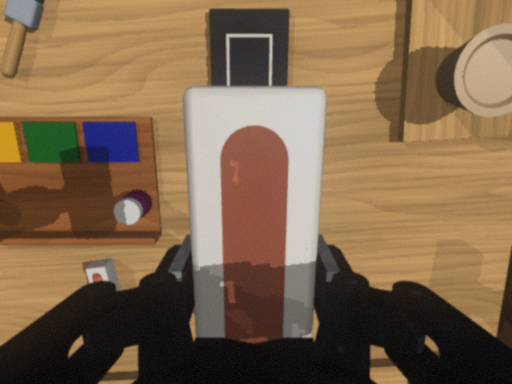

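Run:
```python
from h import *
from station import manip
rel(manip.sense(),[.485,.3293,.036],86.5)
```

```text
t 26.9 tcp [0.5706 0.3311 0.3966] yaw 86.6 gap 0.579 -> tx 0.3613 ty -0.0071 tz -0.0822 spin 0.1
```

Call:
play_rows --pt "0.02 -0.001 -0.02 0" --pt "0.06 -0.003 -0.04 0" --pt "0.1 -0.005 -0.06 0" --pt "0.14 -0.007 -0.078 0" --pt "0.18 -0.007 -0.082 0" --pt "0.22 -0.007 -0.082 0" --pt "0.255 -0.007 -0.082 0" --pt "0.285 -0.007 -0.082 0" --pt "0.31 -0.007 -0.082 0" --pt "0.33 -0.007 -0.082 0" --pt "0.345 -0.007 -0.082 0" --pt "0.353 -0.007 -0.082 0" --pt "0.358 -0.007 -0.082 0" --pt "0.36 -0.007 -0.082 0" --pt "0.36 -0.007 -0.082 0"

```text
t: 28.4
tcp_pos: [0.4856, 0.3295, 0.0377]
tool_rot: [0.022, 0.71, -0.021, 0.704]
force: [0.4, -0.9, -4.5]
finger_gap: 0.576
```

Run:
```python
from h import *
from station import manip,snapshot
s=manip.sense();print(s["force"])
rel(s,[.485,.3293,.0301],86.5)
p=snapshot("wrist");cv2.imwrite("pics/w11.png",p["image"])
p=snapshot("side");cv2.imwrite("pics/s11.png",p["image"][150:,60:360])
```

```text
[ 0.36578975 -0.8676054  -4.47201134]
t 28.4 tcp [0.4856 0.3295 0.0377] yaw 86.6 gap 0.576 -> tx 0.0076 ty -0.0003 tz -0.0005 spin 0.1
```

View pics/w11.png

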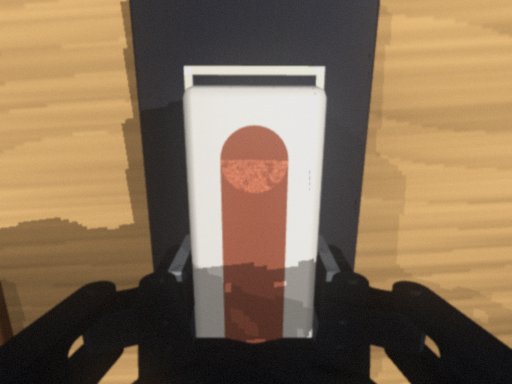

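View pics/s11.png

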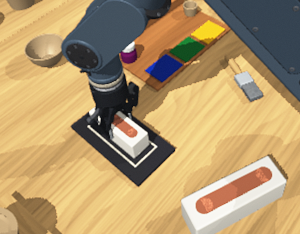

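Mould is centred over the pale rectangle and parallel to it. Lower gently.

Call:
play_rows --pt "0.002 0 0 0" --pt "0.0035 0 0 0" --pt "0.005 0 0 0" --pt "0.006 0 0 0" --pt "0.007 0 0 0" --pt "0.008 0 0 0" --pt "0.0085 0 0 0" --pt "0.0085 0 0 0"

```text
t: 29.3
tcp_pos: [0.4856, 0.3297, 0.0303]
tool_rot: [0.022, 0.709, -0.021, 0.704]
force: [-2.5, -0.7, 1.7]
finger_gap: 0.574
```

Call:
play_rows --pt "0 0 0 0" --pt "0 0 0 0" --pt "0 0 0 0" --pt "-0.001 0 0 0" --pt "-0.002 0 0 0" --claw 95

```text
t: 29.8
tcp_pos: [0.4858, 0.3297, 0.0323]
tool_rot: [0.022, 0.709, -0.021, 0.704]
force: [-0.8, 1.0, 0.1]
finger_gap: 0.949
```

Call:
play_rows --pt "-0.01 0 0 0" --pt "-0.03 0 0 0" --pt "-0.06 0 0.01 0" --pt "-0.1 0 0.03 0" --pt "-0.14 0 0.06 0" --pt "-0.18 0 0.09 0" --pt "-0.22 0 0.11 0" --pt "-0.24 0 0.12 0" --pt "-0.24 0 0.12 0" --pt "-0.24 0 0.12 0"

```text
t: 30.8
tcp_pos: [0.6061, 0.3218, 0.2712]
tool_rot: [0.022, 0.71, -0.021, 0.704]
force: [-0.7, 0.3, -0.6]
finger_gap: 0.953
```

Run:
```python
from h import *
from station import manip,snapshot
s=manip.sense();print(s["force"])
p=snapshot("wrist");cv2.imwrite("pics/w12.png",p["image"])
X=cloud(p);h=hsv(p);z=X[...,2];R=(X[...,1]>.2)&(X[...,1]<.45)&(X[...,0]>.33)&(X[...,0]<.65)
q=X[R&(h[...,2]<85)&(z>.006)&(z<.02)]; print("bat",*rect(q))
m=R&(z>.056)&(z<.068)
k,l,st,_=cv2.connectedComponentsWithStats(m.astype(np.uint8));i=1+st[1:,4].argmax();q=X[l==i];print("mould",*rect(q),np.median(q[:,2]))
measure(snapshot("top"),label="top")
rel(s,[.6048,-.3357,.08],-4.5)
```

```text
[-0.7225214   0.28420987 -0.59188444]
bat [513.1 327.7] [120.2 178.8] -3.6
mould [499. 329.] [ 50.1 123.4] -3.6 0.06149929220238059
top blue 30 [ 404.6 -319.5] r24.7 z 0.1293
top tile blue 525 [548.2  96.7] [62.9 82.9] 87.0 z 0.0166
top green 62 [ 503.9 -327.2] r24.8 z 0.1292
top tile green 540 [542.9  -1.3] [64.8 83.1] 86.5 z 0.0167
top yellow 82 [ 602.6 -336.7] r25.7 z 0.1301
t 30.8 tcp [0.6061 0.3218 0.2712] yaw 86.5 gap 0.953 -> tx 0.1902 ty -0.6566 tz 0.0398 spin -89.0
```

View pics/w12.png

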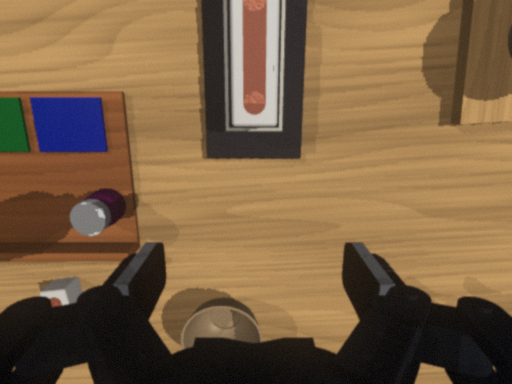

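Call:
play_rows --pt "0 -0.03 0 6" --pt "0 -0.075 0.003 13" --pt "0 -0.12 0.006 20" --pt "0 -0.165 0.009 27" --pt "0 -0.21 0.012 34" --pt "0 -0.255 0.015 41" --pt "0 -0.3 0.018 48" --pt "0 -0.345 0.021 55" --pt "0 -0.39 0.024 62" --pt "0 -0.435 0.027 69" --pt "0 -0.48 0.029 76" --pt "0 -0.525 0.032 83" --pt "0.02 -0.57 0.035 88" --pt "0.04 -0.61 0.037 91" --pt "0.05 -0.64 0.039 91" --pt "0.05 -0.654 0.04 91" --pt "0.05 -0.656 0.04 91" --pt "0.05 -0.656 0.04 91" --claw 88 --force 35

```text
t: 32.7
tcp_pos: [0.6051, -0.3342, 0.2192]
tool_rot: [-0.516, -0.484, 0.522, -0.477]
force: [0.2, 0.1, -0.4]
finger_gap: 0.877
```

Run:
```python
from h import *
from station import manip,snapshot
p=snapshot("wrist");measure(p,label="w");cv2.imwrite("pics/w13.png",p["image"])
rel(manip.sense(),[.6048,-.3357,.079],-4.5)
```

```text
w blue 841 [ 406.6 -318.8] r25.3 z 0.1248
w green 1242 [ 505.4 -327.3] r25.9 z 0.1250
w yellow 1263 [ 604.9 -335.8] r25.8 z 0.1251
t 32.8 tcp [ 0.6054 -0.3336  0.2196] yaw -4.3 gap 0.883 -> tx 0.1406 ty 0.0012 tz 0.0021 spin 0.2
```

View pics/w13.png

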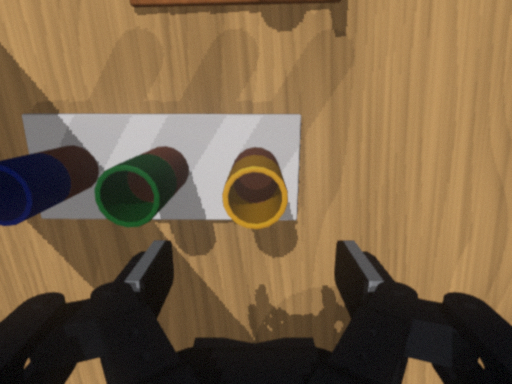

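Call:
play_rows --pt "0.01 0 0.002 0" --pt "0.035 0 0.002 0" --pt "0.065 0 0.002 0" --pt "0.09 0 0.002 0" --pt "0.11 0 0.002 0" --pt "0.125 0 0.002 0" --pt "0.135 0 0.002 0" --pt "0.14 0 0.002 0" --pt "0.14 0 0.002 0"

```text
t: 33.65
tcp_pos: [0.6037, -0.3352, 0.0794]
tool_rot: [-0.516, -0.484, 0.521, -0.478]
force: [-0.0, -0.5, 0.5]
finger_gap: 0.878
```

Call:
play_rows --pt "0 0 0 0" --pt "0 0 0 0" --pt "0 0 0 0" --pt "0 0 0 0" --pt "0 0 0 0" --pt "0 0 0 0" --claw 0

```text
t: 34.25
tcp_pos: [0.6046, -0.3359, 0.0809]
tool_rot: [-0.516, -0.483, 0.521, -0.479]
force: [0.9, 0.5, 6.1]
finger_gap: 0.609
```

Run:
```python
from h import *
from station import manip,snapshot
s=manip.sense(); print(s["force"])
rel(s,[.537,-.0975,s["tcp_pos"][2]+.001],-4.2)
```

```text
[0.91882497 0.50680659 6.1325719 ]
t 34.2 tcp [ 0.6046 -0.3359  0.0809] yaw -4.3 gap 0.609 -> tx -0.0005 ty -0.0854 tz -0.2327 spin -0.1
```

Call:
play_rows --pt "-0.01 0 0 0" --pt "-0.03 0 0 0" --pt "-0.06 -0.002 -0.005 0" --pt "-0.08 -0.01 -0.025 0" --pt "-0.08 -0.02 -0.055 0" --pt "-0.08 -0.032 -0.09 0" --pt "-0.08 -0.045 -0.125 0" --pt "-0.08 -0.058 -0.16 0" --pt "-0.08 -0.07 -0.19 0" --pt "-0.08 -0.079 -0.215 0" --pt "-0.08 -0.084 -0.229 0" --pt "-0.075 -0.0855 -0.233 0" --pt "-0.06 -0.0855 -0.233 0" --pt "-0.04 -0.0855 -0.233 0" --pt "-0.025 -0.0855 -0.233 0" --pt "-0.015 -0.0855 -0.233 0" --pt "-0.01 -0.0855 -0.233 0" --pt "-0.007 -0.0855 -0.233 0" --pt "-0.006 -0.0855 -0.233 0" --pt "-0.006 -0.0855 -0.233 0"

```text
t: 36.25
tcp_pos: [0.5373, -0.0974, 0.0877]
tool_rot: [-0.516, -0.483, 0.521, -0.479]
force: [0.3, -1.4, -1.5]
finger_gap: 0.604
```

Run:
```python
from h import *
from station import manip,snapshot
s=manip.sense(); print(s["force"])
rel(s,[.537,-.0975,.0819],-4.2)
p=snapshot("wrist");cv2.imwrite("pics/w14.png",p["image"])
```

```text
[ 0.31867889 -1.35209994 -1.5262077 ]
t 36.2 tcp [ 0.5373 -0.0974  0.0877] yaw -4.3 gap 0.604 -> tx 0.0058 ty -0.0003 tz 0.0001 spin -0.1
```

View pics/w14.png

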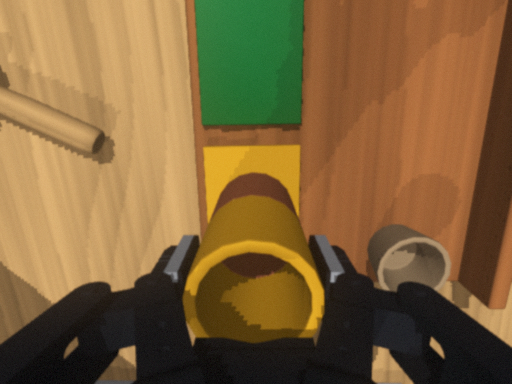

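Centred over the yellow tile. Lower and release.

Call:
play_rows --pt "0.001 0 0 0" --pt "0.002 0 0 0" --pt "0.003 0 0 0" --pt "0.004 0 0 0" --pt "0.005 0 0 0" --pt "0.006 0 0 0" --pt "0.0065 0 0 0" --pt "0.0065 0 0 0"

```text
t: 37.1
tcp_pos: [0.5373, -0.0974, 0.0818]
tool_rot: [-0.516, -0.482, 0.521, -0.479]
force: [-1.4, -0.1, 3.6]
finger_gap: 0.611
```

Call:
play_rows --pt "0 0 0 0" --pt "0 0 0 0" --pt "0 0 0 0" --pt "-0.001 0 0 0" --claw 85

```text
t: 37.5
tcp_pos: [0.5373, -0.0974, 0.0827]
tool_rot: [-0.516, -0.483, 0.521, -0.479]
force: [0.5, -0.9, 0.0]
finger_gap: 0.85
```

Call:
play_rows --pt "-0.01 0 0 0" --pt "-0.03 0 0 0" --pt "-0.06 0 0 0" --pt "-0.09 0 0 0" --pt "-0.12 0 0 0" --pt "-0.14 0 0 0" --pt "-0.14 0 0 0"

```text
t: 38.2
tcp_pos: [0.5406, -0.0979, 0.2265]
tool_rot: [-0.517, -0.48, 0.52, -0.482]
force: [0.4, 0.1, -0.7]
finger_gap: 0.852
```

Run:
```python
from h import *
from station import manip,snapshot
p=snapshot("wrist");measure(p,label="w")
s=manip.sense()
rel(s,[.5045,-.3275,.08],-4.3)
```

```text
w tile blue 962 [545.8  61.8] [12.7 64.5] -4.4 z 0.0153
w tile green 5230 [5.422e+02 1.000e-01] [65.2 82.6] 85.7 z 0.0154
w yellow 1297 [537.6 -97.7] r25.9 z 0.1261
w tile yellow 1434 [ 536.2 -108.2] [ 66.4 105.2] 86.9 z 0.0154
t 38.2 tcp [ 0.5393 -0.0975  0.2245] yaw -4.3 gap 0.853 -> tx 0.1453 ty -0.0167 tz 0.2315 spin -0.0
```

Call:
play_rows --pt "0 -0.002 0.03 0" --pt "0 -0.005 0.075 0" --pt "0 -0.009 0.12 0" --pt "0 -0.012 0.165 0" --pt "0 -0.015 0.205 0" --pt "0 -0.0165 0.226 0" --pt "0.01 -0.0165 0.2315 0" --pt "0.03 -0.0165 0.2315 0" --pt "0.06 -0.0165 0.2315 0" --pt "0.09 -0.0165 0.2315 0" --pt "0.115 -0.0165 0.2315 0" --pt "0.13 -0.0165 0.2315 0" --pt "0.14 -0.0165 0.2315 0" --pt "0.145 -0.0165 0.2315 0" --pt "0.145 -0.0165 0.2315 0" --claw 88

```text
t: 39.75
tcp_pos: [0.5047, -0.3263, 0.0796]
tool_rot: [-0.516, -0.482, 0.52, -0.48]
force: [0.9, -0.2, 0.3]
finger_gap: 0.883
```

Call:
play_rows --pt "0 0 0 0" --pt "0 0 0 0" --pt "0 0 0 0" --pt "0 0 0 0" --pt "0 0 0 0" --pt "0 0 0 0" --claw 0

```text
t: 40.35
tcp_pos: [0.5051, -0.3267, 0.0806]
tool_rot: [-0.517, -0.481, 0.52, -0.481]
force: [-0.9, 0.9, 5.7]
finger_gap: 0.592
```

Run:
```python
from h import *
from station import manip,snapshot
s=manip.sense(); print(s["force"])
rel(s,[.5423,.0002,s["tcp_pos"][2]+.001],-4.2)
```

```text
[-0.85862534  0.87804338  5.65020402]
t 40.4 tcp [ 0.5051 -0.3267  0.0806] yaw -4.3 gap 0.592 -> tx -0.0020 ty 0.0127 tz -0.3288 spin -0.1
```

Call:
play_rows --pt "-0.01 0 0 0" --pt "-0.03 0 0 0" --pt "-0.06 0 0 0" --pt "-0.1 0 0 0" --pt "-0.14 0 0 0" --pt "-0.16 0.001 -0.02 0" --pt "-0.16 0.002 -0.05 0" --pt "-0.16 0.004 -0.09 0" --pt "-0.16 0.006 -0.13 0" --pt "-0.16 0.007 -0.17 0" --pt "-0.16 0.009 -0.21 0" --pt "-0.16 0.011 -0.25 0" --pt "-0.16 0.012 -0.285 0" --pt "-0.16 0.0127 -0.31 0" --pt "-0.16 0.0127 -0.325 0" --pt "-0.16 0.0127 -0.329 0" --pt "-0.16 0.0127 -0.329 0"

```text
t: 42.05
tcp_pos: [0.5429, 0.0006, 0.2396]
tool_rot: [-0.516, -0.481, 0.52, -0.481]
force: [-0.1, -0.7, -2.5]
finger_gap: 0.593
```

Run:
```python
from h import *
from station import manip,snapshot
s=manip.sense(); print(s["force"])
rel(s,[.5423,.0007,.0816],-4.2)
```

```text
[-0.13681571 -0.70281937 -2.52631955]
t 42.0 tcp [0.5429 0.0006 0.2396] yaw -4.2 gap 0.593 -> tx 0.1580 ty 0.0000 tz -0.0006 spin -0.0
```

Call:
play_rows --pt "0.015 0 -0.0005 0" --pt "0.04 0 -0.0005 0" --pt "0.07 0 -0.0005 0" --pt "0.095 0 -0.0005 0" --pt "0.115 0 -0.0005 0" --pt "0.13 0 -0.0005 0" --pt "0.14 0 -0.0005 0" --pt "0.147 0 -0.0005 0" --pt "0.15 0 -0.0005 0" --pt "0.152 0 -0.0005 0" --pt "0.153 0 -0.0005 0" --pt "0.154 0 -0.0005 0" --pt "0.155 0 -0.0005 0" --pt "0.156 0 -0.0005 0" --pt "0.157 0 -0.0005 0" --pt "0.158 0 -0.0005 0" --pt "0.1585 0 -0.0005 0" --pt "0.1585 0 -0.0005 0"

```text
t: 43.85
tcp_pos: [0.5423, 0.0006, 0.0816]
tool_rot: [-0.516, -0.481, 0.52, -0.481]
force: [-2.1, 0.5, 4.2]
finger_gap: 0.587
```

Run:
```python
from h import *
from station import manip,snapshot
s=manip.sense(); print(s["force"])
rel(s,[.5423,.0007,.0816],-4.2)
p=snapshot("wrist");cv2.imwrite("pics/w15.png",p["image"])
```

```text
[-2.08568993  0.53046441  4.24624429]
t 43.9 tcp [0.5423 0.0006 0.0816] yaw -4.2 gap 0.587 -> tx 0.0000 ty 0.0000 tz -0.0001 spin -0.0
```

View pics/w15.png

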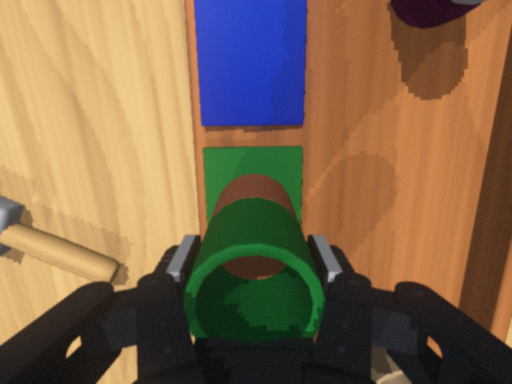

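Green is down on its tile. Release and fetch blue.

Call:
play_rows --pt "0 0 0 0" --pt "0 0 0 0" --pt "0 0 0 0" --pt "-0.001 0 0 0" --claw 85

```text
t: 44.3
tcp_pos: [0.5422, 0.0006, 0.0824]
tool_rot: [-0.516, -0.481, 0.52, -0.481]
force: [-0.4, -0.7, 0.8]
finger_gap: 0.852
```

Call:
play_rows --pt "-0.01 0 0 0" --pt "-0.03 0 0 0" --pt "-0.06 0 0 0" --pt "-0.09 0 0 0" --pt "-0.12 0 0 0" --pt "-0.14 0 0 0" --pt "-0.14 0 0 0"

```text
t: 45.0
tcp_pos: [0.545, 0.0007, 0.2261]
tool_rot: [-0.518, -0.479, 0.518, -0.483]
force: [1.3, 0.3, -0.2]
finger_gap: 0.843
```

Run:
```python
from h import *
from station import manip,snapshot
p=snapshot("wrist");measure(p,label="w")
s=manip.sense()
rel(s,[.405,-.3188,.08],-4.3)
```

```text
w tile blue 5290 [548.4  97.8] [65.9 83.9] 86.3 z 0.0154
w green 1188 [ 5.423e+02 -1.000e-01] r25.6 z 0.1261
w tile green 1420 [541.9  -5.7] [64.7 94.8] 86.4 z 0.0154
w yellow 1225 [534.6 -68.3] r55.4 z 0.1259
w tile yellow 819 [536.2 -95.5] [65.  80.1] 87.0 z 0.0155
t 45.0 tcp [0.5437 0.0009 0.2242] yaw -4.2 gap 0.849 -> tx 0.1455 ty -0.1147 tz 0.3285 spin 0.1
```

Call:
play_rows --pt "0 -0.01 0.025 0" --pt "0 -0.023 0.065 0" --pt "0 -0.038 0.11 0" --pt "0 -0.054 0.155 0" --pt "0 -0.07 0.2 0" --pt "0 -0.085 0.245 0" --pt "0 -0.1 0.285 0" --pt "0 -0.11 0.315 0" --pt "0.01 -0.1145 0.328 0" --pt "0.03 -0.1145 0.3285 0" --pt "0.06 -0.1145 0.3285 0" --pt "0.09 -0.1145 0.3285 0" --pt "0.115 -0.1145 0.3285 0" --pt "0.13 -0.1145 0.3285 0" --pt "0.14 -0.1145 0.3285 0" --pt "0.145 -0.1145 0.3285 0" --pt "0.145 -0.1145 0.3285 0" --claw 92

```text
t: 46.75
tcp_pos: [0.405, -0.318, 0.0798]
tool_rot: [-0.517, -0.481, 0.519, -0.482]
force: [0.2, 0.3, 0.3]
finger_gap: 0.919
```

Call:
play_rows --pt "0 0 0 0" --pt "0 0 0 0" --pt "0 0 0 0" --pt "0 0 0 0" --pt "0 0 0 0" --pt "0 0 0 0" --claw 0

```text
t: 47.35
tcp_pos: [0.4052, -0.3183, 0.0806]
tool_rot: [-0.517, -0.481, 0.519, -0.482]
force: [-0.9, 1.5, 5.1]
finger_gap: 0.599
```

Run:
```python
from h import *
from station import manip,snapshot
s=manip.sense(); print(s["force"])
rel(s,[.5482,.0980,s["tcp_pos"][2]+.001],-4.2)
```

```text
[-0.86257446  1.54304025  5.08455093]
t 47.4 tcp [ 0.4052 -0.3183  0.0806] yaw -4.2 gap 0.599 -> tx -0.0026 ty 0.1120 tz -0.4257 spin -0.0
```

Call:
play_rows --pt "-0.01 0 0 0" --pt "-0.03 0 0 0" --pt "-0.06 0 0 0" --pt "-0.1 0 0 0" --pt "-0.14 0.003 -0.01 0" --pt "-0.16 0.01 -0.035 0" --pt "-0.16 0.02 -0.075 0" --pt "-0.16 0.03 -0.115 0" --pt "-0.16 0.041 -0.155 0" --pt "-0.16 0.052 -0.195 0" --pt "-0.16 0.063 -0.238 0" --pt "-0.16 0.074 -0.28 0" --pt "-0.16 0.085 -0.322 0" --pt "-0.16 0.096 -0.362 0" --pt "-0.16 0.104 -0.395 0" --pt "-0.16 0.11 -0.417 0" --pt "-0.16 0.112 -0.425 0" --pt "-0.16 0.112 -0.4257 0" --pt "-0.16 0.112 -0.4257 0"

```text
t: 49.25
tcp_pos: [0.5477, 0.0978, 0.2389]
tool_rot: [-0.517, -0.481, 0.52, -0.482]
force: [0.8, -1.1, -1.9]
finger_gap: 0.595
```

Run:
```python
from h import *
from station import manip,snapshot
s=manip.sense(); print(s["force"])
rel(s,[.5482,.098,.0816],-4.2)
```

```text
[ 0.81333855 -1.0961969  -1.89613023]
t 49.2 tcp [0.5477 0.0978 0.2389] yaw -4.2 gap 0.595 -> tx 0.1573 ty 0.0007 tz -0.0009 spin -0.0
```

Call:
play_rows --pt "0.015 0.0005 -0.0005 0" --pt "0.04 0.0005 -0.0005 0" --pt "0.07 0.0005 -0.0005 0" --pt "0.095 0.0005 -0.0005 0" --pt "0.115 0.0005 -0.0005 0" --pt "0.13 0.0005 -0.0005 0" --pt "0.14 0.0005 -0.0005 0" --pt "0.147 0.0005 -0.0005 0" --pt "0.15 0.0005 -0.0005 0" --pt "0.152 0.0005 -0.0005 0" --pt "0.153 0.0005 -0.0005 0" --pt "0.154 0.0005 -0.0005 0" --pt "0.155 0.0005 -0.0005 0" --pt "0.156 0.0005 -0.0005 0" --pt "0.157 0.0005 -0.0005 0" --pt "0.158 0.0005 -0.0005 0" --pt "0.158 0.0005 -0.0005 0"

```text
t: 50.95
tcp_pos: [0.548, 0.0976, 0.0816]
tool_rot: [-0.517, -0.481, 0.519, -0.482]
force: [-1.2, -0.1, 3.9]
finger_gap: 0.599
```

Run:
```python
from h import *
from station import manip,snapshot
s=manip.sense(); print(s["force"])
rel(s,[.5482,.098,.0816],-4.2)
p=snapshot("wrist");cv2.imwrite("pics/w16.png",p["image"])
```

```text
[-1.2409918  -0.0728672   3.88728767]
t 51.0 tcp [0.548  0.0976 0.0816] yaw -4.2 gap 0.599 -> tx 0.0000 ty 0.0001 tz -0.0004 spin -0.0
```

View pics/w16.png

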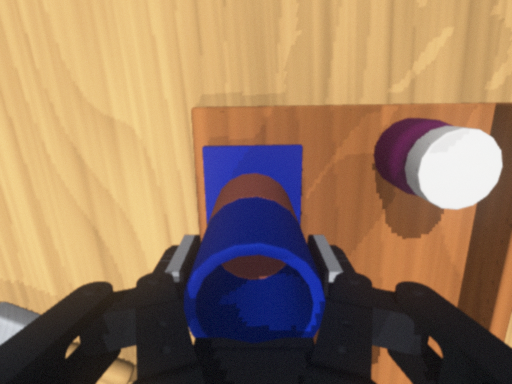

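Blue is down on its tile, the jar clear at upper right. Release, rise and do final checks.

Call:
play_rows --pt "0 0 0 0" --pt "0 0 0 0" --pt "0 0 0 0" --pt "-0.001 0 0 0" --claw 85

```text
t: 51.4
tcp_pos: [0.548, 0.0976, 0.0824]
tool_rot: [-0.517, -0.481, 0.52, -0.482]
force: [-0.0, 0.5, 1.5]
finger_gap: 0.851
```

Call:
play_rows --pt "-0.01 0 0 0" --pt "-0.03 0 0 0" --pt "-0.06 0 0 0" --pt "-0.09 0 0 0" --pt "-0.13 0 0 0" --pt "-0.17 -0.02 0.03 0" --pt "-0.21 -0.05 0.06 0" --pt "-0.25 -0.08 0.09 0" --pt "-0.27 -0.1 0.1 0" --pt "-0.27 -0.1 0.1 0" --pt "-0.27 -0.1 0.1 0"

```text
t: 52.5
tcp_pos: [0.4412, 0.0061, 0.3545]
tool_rot: [-0.518, -0.479, 0.519, -0.483]
force: [0.2, 0.5, -0.5]
finger_gap: 0.852
```

Run:
```python
from h import *
from station import manip,snapshot
p=snapshot("wrist");measure(p,label="w");cv2.imwrite("pics/w17.png",p["image"])
for n in ["top","side"]:
    p=snapshot(n);measure(p,label=n);cv2.imwrite(f"pics/{n}17.png",p["image"])
    X=cloud(p);h=hsv(p);z=X[...,2];R=(X[...,1]>.2)&(X[...,1]<.45)&(X[...,0]>.33)&(X[...,0]<.65)
    m=R&(z>.006)&(z<.025)&(h[...,2]<85);k,l,st,_=cv2.connectedComponentsWithStats(cv2.morphologyEx(m.astype(np.uint8),cv2.MORPH_CLOSE,np.ones((5,5))));i=1+st[1:,4].argmax();print("bat",*rect(X[(l==i)&m]))
    m=R&(z>.056)&(z<.07)&(h[...,2]>100);k,l,st,_=cv2.connectedComponentsWithStats(m.astype(np.uint8));i=1+st[1:,4].argmax();q=X[l==i];print("mould",*rect(q),np.median(q[:,2]))
print(manip.sense()["t"],manip.sense()["force"])
```

```text
w blue 737 [547.2  96.6] r26.0 z 0.1262
w tile blue 1171 [547.1  97.9] [64.5 83.7] 87.1 z 0.0155
w green 592 [ 5.417e+02 -4.000e-01] r25.8 z 0.1261
w tile green 947 [541.7   0.6] [64.8 81.4] 86.4 z 0.0155
w yellow 423 [537.5 -97.3] r25.8 z 0.1261
w tile yellow 858 [537.1 -97.4] [67.6 83.6] 86.4 z 0.0155
top blue 64 [546.7  95.2] r25.6 z 0.1293
top green 63 [541.7  -2.1] r25.7 z 0.1287
top yellow 94 [536.2 -99.4] r25.5 z 0.1288
bat [485.4 327.4] [120.7 235.9] -3.8
mould [485.  328.3] [ 51.4 149.1] -3.5 0.06249636699072467
side blue 151 [547.7  99.7] r26.3 z 0.1284
side tile blue 272 [546.2  88.3] [ 64.9 108.7] 86.2 z 0.0178
side green 129 [540.6   0.8] r27.1 z 0.1285
side tile green 210 [540.2   1.6] [63.2 85.9] 85.0 z 0.0177
side yellow 142 [551.  -56.7] r69.6 z 0.1287
side tile yellow 208 [535.6 -95.8] [64.7 86.2] 86.9 z 0.0178
bat [482.6 331.5] [120.6 238.7] -3.7
mould [485.1 332. ] [ 50.8 148.9] -3.6 0.06394375347688855
52.65 [0.72001692 0.99769268 0.31517234]
```

View pics/top17.png

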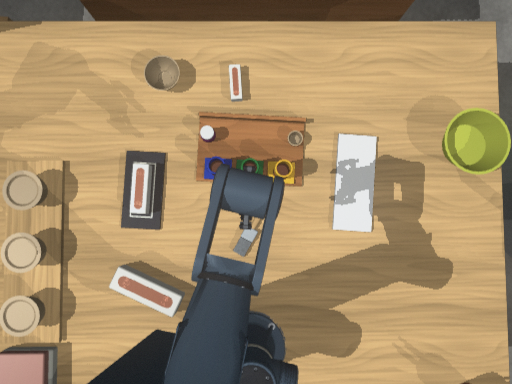

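View pics/side17.png

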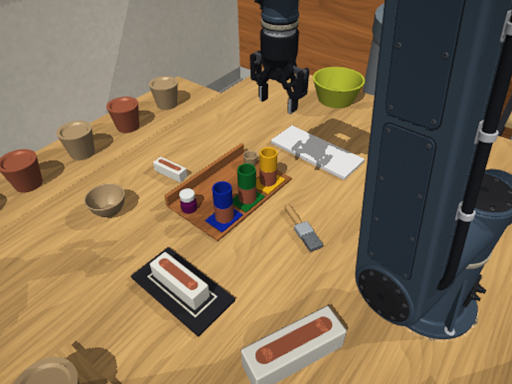

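Both pictures show the three beakers upright on their own tiles (top view about (217,168), (249,167) and (283,170)). The mould is in the rectangle at (143,189), the jar is where it was at (207,133), and the gripper is free.

```bash
python3 -c "
from station import manip
print(manip.sign_off())"
```

```text
the job is handed in; nothing more can be done
None
```

The job is done and handed in at about 52.7 s. All three beakers waited on the white board, the mould went onto the kiln bat, and each beaker is back on the tile of its own colour.

**Beakers:** at the last wrist check their centres were about 1–2 mm from their tile centres. Rim heights were 0.126 m, so they stand upright on the tiles.

**Mould:** it lies flat in the pale rectangle, 1–3 mm from the bat's centre depending on the view, and within about 0.3° of its length.

**Jar and forces:** the purple jar shows no movement in the pictures. Wrist force readings at the end of each move were about 7 N at most. The simulator reported no verdict.

**Disagreement:** the top and side cameras differ by about 4 mm in y, and both read 1–3 mm too high in z. I relied on the wrist camera, which matched the known heights. In the last side picture the yellow beaker's circle fit and the blue tile's rectangle fit were spoiled by other pixels, so I set those two readings aside.

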